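# Snug the adjustable wrench on the hose coupling and tighten it

## Task

The adjustable wrench sits loosely round the nut of the washing machine's water coupling: roll its worm with a fingertip, pressing only as firmly as it needs (never over 30 N), until the jaw is closed snugly on the nut, and only then swing the wrench's handle clockwise (seen from above) to tighten the nut by an eighth of a turn. Do not push on the nut or the coupling itself, do not force anything; leave the wrench lying snug on the nut and the other things where they are.

Things in the scene. Friction and masses are not known exactly. Their poses are not given: they have to be found in the camera images.
- board: fixed grey work board, 400 by 540 mm, under wrench and coupling; its flat top stands 4 to 12 mm above the counter (different each time) and 20 mm above this origin
- wrench: loose steel adjustable wrench (0.65 kg), 240 mm long, 16 mm thick, lying flat on the board, its open jaws already round the nut. Origin: underside, where the nut's axis is (within 3 mm). x: from handle to jaw tips; y: to the fixed jaw (face at y = +15 mm); z up. Back of the mouth at x = -19 mm: it bears on the nut when the wrench is pushed along +x. Head: x -64 to -19, y -30 to +36 mm
- worm_top (a point): top of the wrench's dark knurled worm, 23 mm above the board, 7 mm proud of the head: a roller 22 mm thick, 14 mm long, axle along the wrench's y, 46 mm behind the nut's axis, 6 mm to the -y side. Rubbing its top from the handle towards the nut (wrench +x) closes the jaw, 0.16 mm per mm rubbed; backwards opens. Resists with about 7 N, slips if pressed with under some 11 N or once the jaw is tight
- jaw (a joint): travel of the movable jaw in m, growing as it closes: the opening between the jaws is 35 mm minus this, so that it is snug on the 30 mm nut at about 0.005 (the worm holds it there); it starts between -0.0015 and 0.0015
- jaw_face (a point): the middle of the movable jaw's gripping face, at its top edge, 16 mm above the board (on the -y side of the wrench)
- handle_grip (a point): top of the wrench's handle, 155 mm behind the nut's axis, 14 mm above the board; the handle is 24 mm wide and runs from 75 to 221 mm behind the nut's axis, along the wrench's x
- coupling: fixed upright brass hose coupling of the washing machine's water supply, on the board; 52 mm high, 22 mm in diameter above the nut. Origin at its foot, on its axis. At the start its x axis is that of the wrench, within 3 degrees.
- nut_top (a point): centre of the top of the coupling's brass hexagon nut: 30 mm across flats, 35 mm across corners, from 2 to 20 mm above the board, on the coupling's vertical axis; a red dot marks one corner
- nut (a joint): turn of the nut in rad, 0 at the start, growing clockwise seen from above (tightening); stiff, about 0.3 N m (some 2 N at the handle), and it stays where it is left
- spare_nut: loose spare brass nut, 30 mm across, 18 mm high, a bystander; origin at its underside
- washer: dark steel washer, 32 mm across, 5 mm high, a bystander; origin at its underside
- detergent: white bottle, 72 mm across, 190 mm high, a bystander; origin at its underside
- dish_soap: green bottle, 56 mm across, 160 mm high, a bystander; origin at its underside
- mug: blue mug, 80 mm across, 85 mm high, a bystander; origin at its underside
- bowl: white bowl, 130 mm across, 50 mm high, a bystander; origin at its underside
- screwdriver: orange-handled screwdriver, a bystander; origin at its underside (mid-length)
- dish_brush: dish brush, a bystander; origin at its underside (mid-length)
Things that resemble listed ones, but are neither listed nor needed, are in the scene too. Of the things that look like the wrench, the larger one is meant.

How it is judged (in metres and radians):
On the way, in this order (a step that is already met when the one before it is completed fails the run):
1. the jaw is closed snugly on the nut (less than 1 mm of play left), the nut not yet turned (value of joint jaw above 0.004 m and value of joint nut below 0.15 rad), for 0.2 s.
2. the nut is turned clockwise by an eighth of a turn (34 to 56 degrees) (value of joint nut between 0.6 and 0.98 rad and value of joint jaw above 0.0038 m), for 0.2 s.
At the end, for the whole second after the job is handed in: The nut stands 34 to 56 degrees (0.60 to 0.98 rad) clockwise of its start, the wrench lies flat and at rest with its jaws on the nut (origin within 7 mm of the coupling's axis), jaw closed to less than 1.2 mm of play (joint over 0.0038) (all of step 2 and horizontal distance between wrench and coupling below 0.007 m and z of wrench in the frame of coupling below 0.006 m and angle between wrench's own z axis and vertical below 0.05 rad and linear speed of wrench below 0.01 m/s and angular speed of wrench below 0.05 rad/s); the robot touches nothing.
It fails at once if the nut is turned (over 0.2 rad) while the jaw is not snug (more than 1.5 mm of play) (value of joint nut above 0.2 rad and value of joint jaw below 0.0035 m).
It fails at once if the nut is turned more than 60 degrees clockwise, or 15 degrees the wrong way (value of joint nut above 1.05 rad or value of joint nut below -0.26 rad).
It fails at once if the wrench is pressed or pushed with more than 30 N (contact force between any of the fingers, the arm and wrench above 30 N).
It fails at once if the robot pushes on the nut or the coupling itself with more than 3 N (contact force between any of the fingers, the arm and coupling above 3 N).
It fails at once if a bystander is moved more than 20 mm (distance of any of spare_nut, washer, detergent, dish_soap, mug, bowl, screwdriver, dish_brush from where it was at the start of the episode above 0.02 m).
It also fails if it takes over 72 s, if anything falls off the work surface, if the arm or the gripper's body presses on something with over 40 N, if the wrist force passes 120 N, or if a joint passes its speed limit or range.

## Robot

A 7-joint arm with a two-finger parallel gripper is mounted at the origin on the work surface. World frame = base frame: x ahead of the robot, y to its left, z up, the work surface at z = 0. Lengths are in mm, angles in rad, forces in N, time in s.
With the tool pointing down it reaches from about 400 to 875 mm from the base axis. Payload 4.4 kg.
Tool frame: the origin (TCP) lies at the very end of the fingers, on their centre line; the grasp point (between the pads) lies 19 mm behind it; y points along the fingers, z is the direction in which the jaws open and shut, and the axes are right-handed (so a half turn about y gives the same grasp; the last joint's range is limited). The gripper opens to 85 mm and grips with 20 to 120 N. Pads are 22 mm wide; open, the fingers measure 114 mm over their backs; the gripper's body (76 mm by 85 mm) begins 54 mm behind the grasp point. The pads swing forward as they close: fully open they stand 13 mm farther back than shut.
Start: joints at [-1.169, 0.628, 0.038, 1.517, -0.027, 0.996, -0.02], TCP at [293.08, 580.191, 231.313] pointing down, gripper open.
Joint ranges: [-3.06, 3.06], [-0.37, 2.12], [-1.25, 1.32], [0.18, 2.47], [-1.1, 4.24], [0.23, 1.98], [-2.94, 2.94]. Speed limits (rad/s): [2.57, 2.57, 3.14, 3.14, 3.14, 3.14, 3.14].

## Interface

Orientations are given as [roll, pitch, yaw] about the fixed x, y, z axes, in that order (R = Rz(yaw) Ry(pitch) Rx(roll)).
In Python, from cell import read_state, get_image, finish_job gives the robot as it stands. The module is installed in compiled form; this text tells all that it offers.
- The arm moves only by the tool servo_tool, never from a script. Its argument "increments" is a list of rows, each an object of numbers: "dx", "dy", "dz": the shift along the world's x, y, z in cm; "ax", "ay", "az": the turn, a rotation vector about the world's x, y, z in rad; "claw": the closure, from -1 (fully open) to 1 (shut). A call has 1 to 8 rows; each row is the pose to reach, as a shift and turn from the pose commanded when the call began; what a row does not reach only later rows make up. A row lasts 1/12 s, in which the tool goes at most 41.7 mm and 7.16 degrees, less where a joint would pass 70% of its speed; a pose out of reach is approached as far as the arm can. A call with a gripper value outside its range is refused whole. The fingers move at their own pace and stop on an object; the grip force is fixed at half the most. Time passes only in rows, so rows that repeat a pose let the fingers close. It gives the time, the measured TCP pose, the force and the opening at its end, in the units of the state.
- read_state(): the state, without advancing time (a new reading comes with each control period).
- get_image(name): name is "side" or "top"; returns a dict with "color" (384x512x3 uint8, red, green, blue), "fov_y" (degrees; the focal length in pixels is half the picture's height over the tangent of half this angle, whatever the lens; pixels are square), "cx", "cy" (the principal point, pixels), "R" (3x3) and "t" (3): a world point X has camera coordinates R X + t. Camera axes: x right, y down, z forward; pixel columns grow to the right and rows downward; lengths in mm; the calibration is good to about 2 mm. A picture is of the moment at which its call begins. There is no depth.
- finish_job(): hands the job in, once; it reports no verdict.
The state is a dict: "clock": time; "qpos": joint angles; "qd": joint speeds; "tau": joint torques, N m; "eef_pos": TCP position; "tool_rot": TCP orientation; "force": force on the tool from outside, world axes, zero at the start; "torque": the same for the moment, N m; "width": finger opening in mm.
Only numpy, scipy, OpenCV 4.12 (cv2) and the standard library are available. Lean on these libraries where they do the work, as an engineer would, in place of code of your own. Each camera call takes 0.05 s, during which the arm holds its last target.

## Working session

There is one attempt and no reset: what is moved stays moved. The work goes in short steps, Python scripts to look and compute and a tool call to move; the robot and the scene stay as the last step left them, time stands still between calls to the robot, and variables do not carry over. Pictures are saved under pics/ and viewed, and the job is handed in when it is done.

Besides the shell and the picture viewer there is one more tool, called by a JSON object that holds its "op" and its "data", one argument or row to a line. servo_tool: Moves the arm, as the interface text tells. Its arguments: {"type":"object","properties":{"increments":{"type":"array","items":{"type":"object","properties":{"dx":{"type":"number"},"dy":{"type":"number"},"dz":{"type":"number"},"ax":{"type":"number"},"ay":{"type":"number"},"az":{"type":"number"},"claw":{"type":"number"}}}}},"required":["increments"]}

```bash
mkdir -p pics
cat > h.py <<'E'
import numpy as np, cv2
from cell import read_state, get_image
def save(name,n):
    im=get_image(name); cv2.imwrite(f'pics/{n}.png',im['color'][:,:,::-1])
    np.savez(f'pics/{n}.npz',**im); return im
def load(n): return dict(np.load(f'pics/{n}.npz'))
def f(im): return im['color'].shape[0]/2/np.tan(np.radians(float(im['fov_y']))/2)
def ray(im,u,v,z):
    d=np.array([(u-im['cx'])/f(im),(v-im['cy'])/f(im),1.]); R=im['R'];t=im['t']
    c=-R.T@t; w=R.T@d; return c+w*(z-c[2])/w[2]
def proj(im,X):
    p=im['R']@np.array(X,float)+im['t']; return p[:2]/p[2]*f(im)+[im['cx'],im['cy']]
def crop(n,x0,y0,w,h,s,out):
    c=cv2.imread(f'pics/{n}.png')[y0:y0+h,x0:x0+w]
    cv2.imwrite(f'pics/{out}.png',cv2.resize(c,None,fx=s,fy=s,interpolation=cv2.INTER_CUBIC))
E
python3 - <<'E'
from h import *
for n in('top','side'):
    im=save(n,n+'0'); print(n,im['fov_y'],im['cx'],im['cy'],-im['R'].T@im['t'])
s=read_state(); print(s)
E
```

```text
top 43.51033000122014 259.46657259157735 189.85533706611227 [ 322.03787822   -1.60612497 1355.91094281]
side 45.348149169669625 249.62613696422048 189.49435860626892 [ -67.38313809 -914.03777305  968.4779975 ]
{'clock': 0.1, 'qpos': array([-1.1688024 ,  0.62923236,  0.0384689 ,  1.51827865, -0.02698555,
        0.99629127, -0.0200325 ]), 'qd': array([-0.00185839, -0.00218171,  0.00023069, -0.00338271, -0.00076298,
        0.00399315,  0.00019838]), 'tau': array([ 3.41502200e-03, -5.64546740e+01,  1.23096116e+00, -1.93978822e+01,
        1.13891126e-02,  5.44729584e-03,  1.65387900e-05]), 'eef_pos': array([292.83332121, 579.67243435, 230.49186806]), 'tool_rot': array([-1.57248682e+00, -4.24274744e-05, -4.67838297e-01]), 'force': array([ 0.15377372, -0.1336232 ,  0.03785379]), 'torque': array([-0.01550869,  0.04358053,  0.039372  ]), 'width': 85.3969049759235}
```

View pics/top0.png

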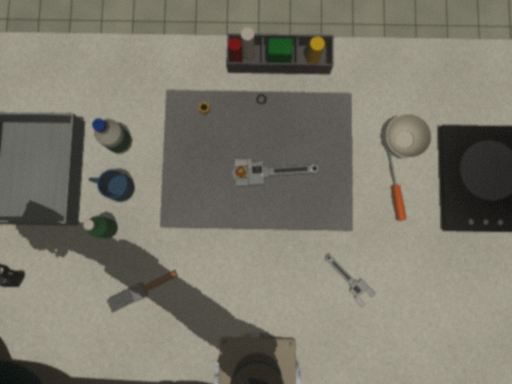

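View pics/side0.png

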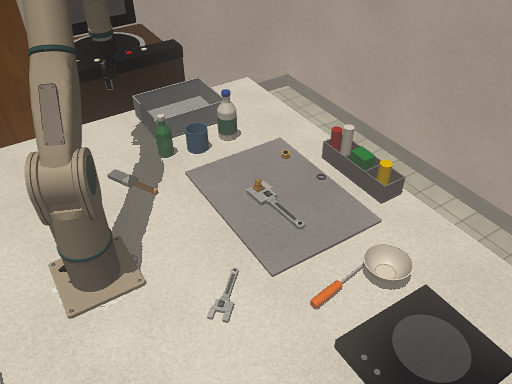

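Run:
```python
from h import *
crop('top0',220,145,110,50,7,'c1'); crop('side0',235,170,80,65,9,'c2')
im=load('top0'); im2=load('side0')
for z in(24,32): print(z,ray(im,315,168,z),ray(im2,300,225,z))
for X in ([0,0,0],[400,0,0],[400,200,0]): print(proj(im,X),proj(im2,X))
```

```text
24 [ 568.94779155 -155.96855716   24.        ] [ 565.58068328 -160.45832794   24.        ]
32 [ 567.46474997 -155.04139348   32.        ] [ 560.21929786 -166.84136235   32.        ]
[256.32762645 376.07462904] [ 95.9810549  274.92759125]
[258.61770615 227.79891293] [224.4728221 220.1384363]
[187.56248979 226.70939365] [194.99193314 185.40729461]
```

View pics/c1.png

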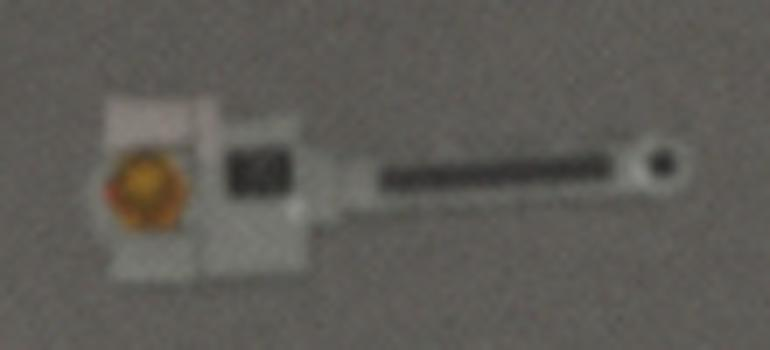

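View pics/c2.png

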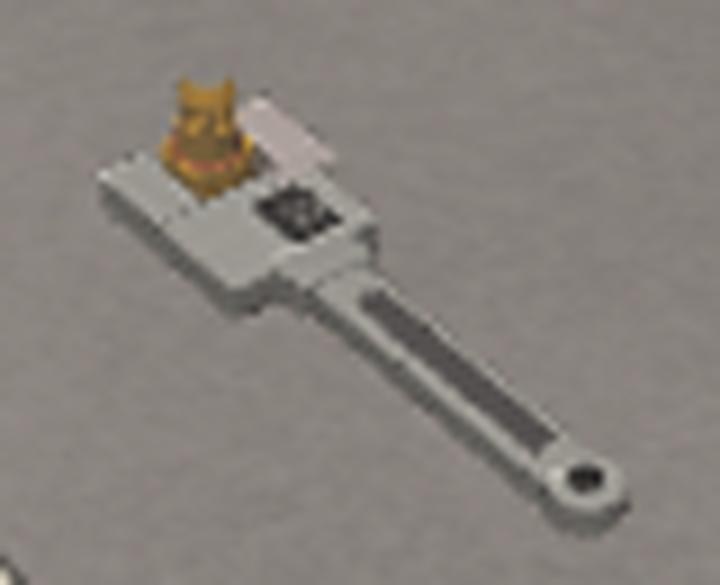

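```bash
cat >> h.py <<'E'
def tri(i1,p1,i2,p2):
    A=[];b=[]
    for im,(u,v) in((i1,p1),(i2,p2)):
        x=(u-im['cx'])/f(im);y=(v-im['cy'])/f(im);R=im['R'];t=im['t']
        A+=[R[0]-x*R[2],R[1]-y*R[2]];b+=[x*t[2]-t[0],y*t[2]-t[1]]
    return np.linalg.lstsq(np.array(A),np.array(b),rcond=None)[0]
E
python3 - <<'E'
from h import *
a=load('top0');b=load('side0')
c1=lambda x,y:(220+(x+.5)/7-.5,145+(y+.5)/7-.5)
c2=lambda x,y:(235+(x+.5)/9-.5,170+(y+.5)/9-.5)
P={'hole':((661,163),(585,478)),'worm':((259,173),(299,212)),'fixedcorner':((110,278),(103,176)),'rearcorner':((303,268),(243,292)),'nutcentre':((146,191),(209,160))}
for k,(p,q) in P.items():
    print(k,tri(a,c1(*p),b,c2(*q)),ray(a,*c1(*p),24),ray(b,*c2(*q),24))
for z in (60,): print(ray(a,*c1(147,182),z))
# handle slot ends
for p in((382,182),(610,165)): print(ray(a,*c1(*p),22))
# board corners
E
```

```text
hole [ 569.16356056 -153.05223682   25.603966  ] [ 569.31231049 -153.15632863   24.        ] [ 570.41331321 -151.80334877   24.        ]
worm [562.76754547   7.82564622  28.38110839] [562.73245835   8.26190674  24.        ] [566.60537483  11.85621658  24.        ]
fixedcorner [519.22631595  67.22284809  23.17314742] [519.19748126  67.13682074  24.        ] [518.61440235  66.39675059  24.        ]
rearcorner [526.29977745 -10.7004084   21.61595447] [524.43200411  -9.95340728  24.        ] [526.4156019  -13.48518103  24.        ]
nutcentre [554.95778409  53.31741164  24.27376514] [554.6992003  53.474266   24.       ] [555.46713715  53.49784095  24.        ]
[551.98158273  51.66851089  60.        ]
[560.18693753 -41.22107816  22.        ]
[ 568.54831924 -132.86479507   22.        ]
```

{"op": "servo_tool", "data": {
  "increments": [
    {"dx": 1.5, "dy": -3.5, "dz": 0.5, "az": -0.11, "claw": 1},
    {"dx": 3, "dy": -7, "dz": 0.5, "az": -0.22, "claw": 1},
    {"dx": 5, "dy": -10.5, "dz": 0.5, "az": -0.33, "claw": 1},
    {"dx": 6.5, "dy": -14, "dz": 0.5, "az": -0.44, "claw": 1},
    {"dx": 8, "dy": -17.5, "dz": 0.5, "az": -0.55, "claw": 1},
    {"dx": 10, "dy": -21, "dz": 0.5, "az": -0.66, "claw": 1},
    {"dx": 11.5, "dy": -24.5, "dz": 0.5, "az": -0.77, "claw": 1},
    {"dx": 13, "dy": -28, "dz": 0.5, "az": -0.88, "claw": 1}
  ]
}}

```text
invalid input at $.increments[0]: expected keys dx, dy, dz, ax, ay, az, claw
```

{"op": "servo_tool", "data": {
  "increments": [
    {"dx": 1.5, "dy": -3.5, "dz": 0.5, "ax": 0, "ay": 0, "az": -0.11, "claw": 1},
    {"dx": 3, "dy": -7, "dz": 0.5, "ax": 0, "ay": 0, "az": -0.22, "claw": 1},
    {"dx": 5, "dy": -10.5, "dz": 0.5, "ax": 0, "ay": 0, "az": -0.33, "claw": 1},
    {"dx": 6.5, "dy": -14, "dz": 0.5, "ax": 0, "ay": 0, "az": -0.44, "claw": 1},
    {"dx": 8, "dy": -17.5, "dz": 0.5, "ax": 0, "ay": 0, "az": -0.55, "claw": 1},
    {"dx": 10, "dy": -21, "dz": 0.5, "ax": 0, "ay": 0, "az": -0.66, "claw": 1},
    {"dx": 11.5, "dy": -24.5, "dz": 0.5, "ax": 0, "ay": 0, "az": -0.77, "claw": 1},
    {"dx": 13, "dy": -28, "dz": 0.5, "ax": 0, "ay": 0, "az": -0.88, "claw": 1}
  ]
}}

```text
clock: 0.77
eef_pos: [423.5, 298.3, 236.2]
tool_rot: [-1.571, -0.0, -1.353]
force: [-0.4, -0.5, -0.8]
width: -0.0
```

{"op": "servo_tool", "data": {
  "increments": [
    {"dx": 1.8, "dy": -3.7, "dz": 0, "ax": 0, "ay": 0, "az": -0.08, "claw": 1},
    {"dx": 3.6, "dy": -7.4, "dz": 0, "ax": 0, "ay": 0, "az": -0.14, "claw": 1},
    {"dx": 5.3, "dy": -11.1, "dz": 0, "ax": 0, "ay": 0, "az": -0.14, "claw": 1},
    {"dx": 7, "dy": -14.8, "dz": 0, "ax": 0, "ay": 0, "az": -0.14, "claw": 1},
    {"dx": 8.8, "dy": -18.5, "dz": -2, "ax": 0, "ay": 0, "az": -0.14, "claw": 1},
    {"dx": 10.5, "dy": -22.2, "dz": -4, "ax": 0, "ay": 0, "az": -0.14, "claw": 1},
    {"dx": 12.3, "dy": -25.8, "dz": -5, "ax": 0, "ay": 0, "az": -0.14, "claw": 1},
    {"dx": 14, "dy": -29, "dz": -6, "ax": 0, "ay": 0, "az": -0.14, "claw": 1}
  ]
}}

```text
clock: 1.43
eef_pos: [561.3, 11.5, 176.0]
tool_rot: [-1.573, 0.0, -1.487]
force: [0.7, 1.3, -0.3]
width: -0.0
```

{"op": "servo_tool", "data": {
  "increments": [
    {"dx": 0, "dy": -1, "dz": -3, "ax": 0, "ay": 0, "az": 0, "claw": 1},
    {"dx": 0, "dy": -1, "dz": -6, "ax": 0, "ay": 0, "az": 0, "claw": 1},
    {"dx": 0, "dy": -1, "dz": -9, "ax": 0, "ay": 0, "az": 0, "claw": 1},
    {"dx": 0, "dy": -1, "dz": -12, "ax": 0, "ay": 0, "az": 0, "claw": 1},
    {"dx": 0, "dy": -1, "dz": -12.4, "ax": 0, "ay": 0, "az": 0, "claw": 1},
    {"dx": 0, "dy": -1, "dz": -12.4, "ax": 0, "ay": 0, "az": 0, "claw": 1}
  ]
}}

```text
clock: 1.93
eef_pos: [559.8, 3.0, 51.5]
tool_rot: [-1.576, 0.0, -1.488]
force: [0.8, 0.2, 1.4]
width: 0.0
```

Run:
```python
from h import *
print(read_state()); a=save('top','top1');b=save('side','side1')
crop('top1',190,130,130,90,6,'c1'); crop('side1',225,140,90,90,6,'c2')
p=read_state()['eef_pos']; print(proj(a,p),proj(b,p))
```

```text
{'clock': 1.9333, 'qpos': array([-0.19153687,  0.77435952,  0.21320285,  1.90837433, -0.31638087,
        0.49609427,  0.32581252]), 'qd': array([-0.01057218, -0.06070513,  0.02386348, -0.0294928 ,  0.00379969,
        0.01518241, -0.00127586]), 'tau': array([ 2.67323423e-01, -5.16264760e+01,  3.75685751e+00, -9.83585358e+00,
       -3.81268119e-02, -1.23340334e-01,  4.15495900e-02]), 'eef_pos': array([559.82085732,   2.98413793,  51.49111968]), 'tool_rot': array([-1.57551373e+00,  3.53403864e-04, -1.48803161e+00]), 'force': array([0.75432616, 0.15654565, 1.35685554]), 'torque': array([ 0.01252915,  0.01257361, -0.02314147]), 'width': 0.021040914861166826}
[258.44773847 167.47235218] [268.37954117 187.7226713 ]
```

View pics/c1.png

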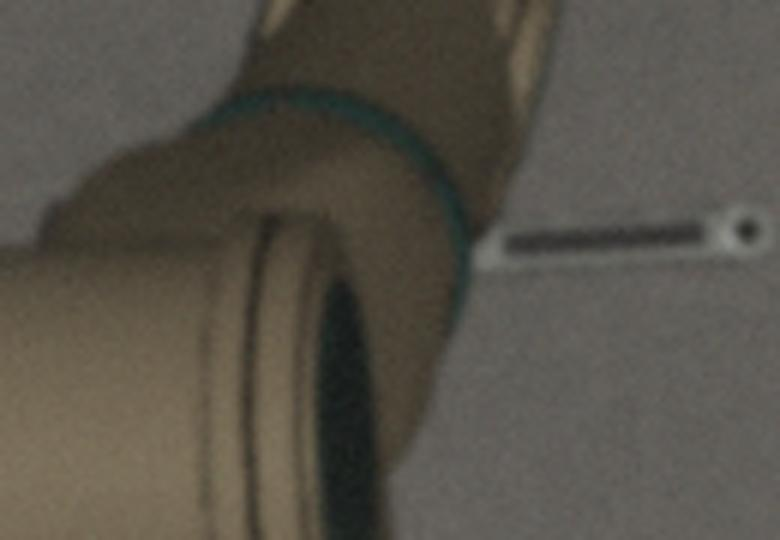

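View pics/c2.png

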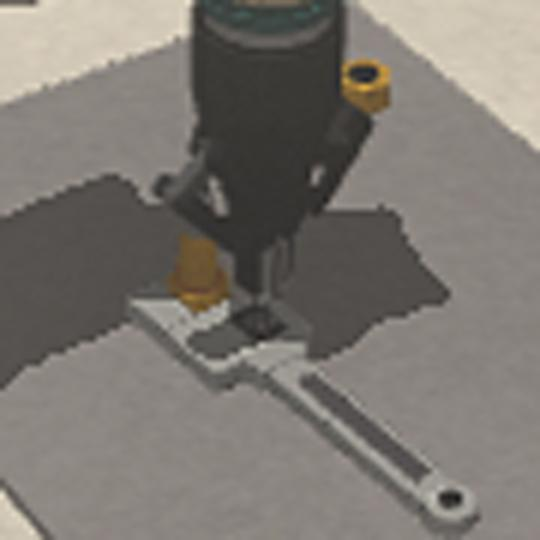

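{"op": "servo_tool", "data": {
  "increments": [
    {"dx": 0, "dy": 0, "dz": -0.6, "ax": 0, "ay": 0, "az": 0, "claw": 1},
    {"dx": 0, "dy": 0, "dz": -1.2, "ax": 0, "ay": 0, "az": 0, "claw": 1},
    {"dx": 0, "dy": 0, "dz": -1.2, "ax": 0, "ay": 0, "az": 0, "claw": 1},
    {"dx": 0, "dy": 0, "dz": -1.2, "ax": 0, "ay": 0, "az": 0, "claw": 1}
  ]
}}

```text
clock: 2.37
eef_pos: [561.7, 3.2, 41.5]
tool_rot: [-1.57, 0.0, -1.488]
force: [-0.2, -0.1, 0.0]
width: 0.3
```

{"op": "servo_tool", "data": {
  "increments": [
    {"dx": 0.1, "dy": -0.2, "dz": -0.2, "ax": 0, "ay": 0, "az": 0, "claw": 1},
    {"dx": 0.15, "dy": -0.4, "dz": -0.4, "ax": 0, "ay": 0, "az": 0, "claw": 1},
    {"dx": 0.15, "dy": -0.4, "dz": -0.4, "ax": 0, "ay": 0, "az": 0, "claw": 1},
    {"dx": 0.15, "dy": -0.4, "dz": -0.4, "ax": 0, "ay": 0, "az": 0, "claw": 1}
  ]
}}

```text
clock: 2.7
eef_pos: [563.1, -1.3, 37.1]
tool_rot: [-1.571, -0.0, -1.488]
force: [-0.8, 0.7, -0.1]
width: -0.1
```

{"op": "servo_tool", "data": {
  "increments": [
    {"dx": 0, "dy": 0, "dz": -0.1, "ax": 0, "ay": 0, "az": 0, "claw": 1},
    {"dx": 0, "dy": 0, "dz": -0.2, "ax": 0, "ay": 0, "az": 0, "claw": 1},
    {"dx": 0, "dy": 0, "dz": -0.3, "ax": 0, "ay": 0, "az": 0, "claw": 1},
    {"dx": 0, "dy": 0, "dz": -0.3, "ax": 0, "ay": 0, "az": 0, "claw": 1}
  ]
}}

```text
clock: 3.03
eef_pos: [562.9, -0.8, 34.0]
tool_rot: [-1.571, 0.0, -1.488]
force: [-0.3, 0.3, -0.1]
width: -0.1
```

{"op": "servo_tool", "data": {
  "increments": [
    {"dx": 0, "dy": 0, "dz": -0.1, "ax": 0, "ay": 0, "az": 0, "claw": 1},
    {"dx": 0, "dy": 0, "dz": -0.1, "ax": 0, "ay": 0, "az": 0, "claw": 1}
  ]
}}

```text
clock: 3.2
eef_pos: [563.0, -0.9, 33.1]
tool_rot: [-1.571, 0.0, -1.488]
force: [-0.4, -0.1, 0.1]
width: 0.5
```

{"op": "servo_tool", "data": {
  "increments": [
    {"dx": 0, "dy": 0, "dz": -0.1, "ax": 0, "ay": 0, "az": 0, "claw": 1},
    {"dx": 0, "dy": 0, "dz": -0.1, "ax": 0, "ay": 0, "az": 0, "claw": 1}
  ]
}}

```text
clock: 3.37
eef_pos: [563.2, -0.9, 32.3]
tool_rot: [-1.571, 0.0, -1.488]
force: [-0.4, -0.1, 2.7]
width: -0.2
```

{"op": "servo_tool", "data": {
  "increments": [
    {"dx": 0, "dy": 0, "dz": -0.05, "ax": 0, "ay": 0, "az": 0, "claw": 1},
    {"dx": 0, "dy": 0, "dz": -0.05, "ax": 0, "ay": 0, "az": 0, "claw": 1}
  ]
}}

```text
clock: 3.53
eef_pos: [563.2, -0.9, 32.2]
tool_rot: [-1.57, 0.0, -1.488]
force: [-1.0, 0.3, 6.1]
width: 0.2
```

{"op": "servo_tool", "data": {
  "increments": [
    {"dx": 0, "dy": 0, "dz": -0.05, "ax": 0, "ay": 0, "az": 0, "claw": 1},
    {"dx": 0, "dy": 0, "dz": -0.05, "ax": 0, "ay": 0, "az": 0, "claw": 1}
  ]
}}

```text
clock: 3.7
eef_pos: [563.3, -0.9, 32.0]
tool_rot: [-1.57, 0.0, -1.488]
force: [-2.3, -0.3, 8.3]
width: -0.1
```

{"op": "servo_tool", "data": {
  "increments": [
    {"dx": 0, "dy": 0, "dz": -0.06, "ax": 0, "ay": 0, "az": 0, "claw": 1},
    {"dx": 0, "dy": 0, "dz": -0.12, "ax": 0, "ay": 0, "az": 0, "claw": 1},
    {"dx": 0, "dy": 0, "dz": -0.12, "ax": 0, "ay": 0, "az": 0, "claw": 1}
  ]
}}

```text
clock: 3.95
eef_pos: [563.3, -0.9, 31.7]
tool_rot: [-1.57, 0.001, -1.488]
force: [-3.1, 0.8, 16.0]
width: 0.1
```

{"op": "servo_tool", "data": {
  "increments": [
    {"dx": -0.02, "dy": 0.2, "dz": 0, "ax": 0, "ay": 0, "az": 0, "claw": 1},
    {"dx": -0.03, "dy": 0.4, "dz": 0, "ax": 0, "ay": 0, "az": 0, "claw": 1},
    {"dx": -0.05, "dy": 0.6, "dz": 0, "ax": 0, "ay": 0, "az": 0, "claw": 1},
    {"dx": -0.06, "dy": 0.8, "dz": 0, "ax": 0, "ay": 0, "az": 0, "claw": 1}
  ]
}}

```text
clock: 4.28
eef_pos: [563.2, 0.6, 32.0]
tool_rot: [-1.569, -0.007, -1.492]
force: [-3.7, -12.0, 19.0]
width: 0.5
```

{"op": "servo_tool", "data": {
  "increments": [
    {"dx": 0, "dy": 0, "dz": 0.05, "ax": 0, "ay": 0, "az": 0, "claw": 1},
    {"dx": 0, "dy": 0, "dz": 0.05, "ax": 0, "ay": 0, "az": 0, "claw": 1}
  ]
}}

```text
clock: 4.45
eef_pos: [563.1, 1.7, 32.3]
tool_rot: [-1.569, -0.006, -1.492]
force: [-3.2, -9.4, 15.6]
width: -0.1
```

{"op": "servo_tool", "data": {
  "increments": [
    {"dx": -0.02, "dy": 0.15, "dz": 0, "ax": 0, "ay": 0, "az": 0, "claw": 1},
    {"dx": -0.03, "dy": 0.3, "dz": 0.03, "ax": 0, "ay": 0, "az": 0, "claw": 1},
    {"dx": -0.03, "dy": 0.3, "dz": 0.03, "ax": 0, "ay": 0, "az": 0, "claw": 1},
    {"dx": -0.03, "dy": 0.3, "dz": 0.03, "ax": 0, "ay": 0, "az": 0, "claw": 1}
  ]
}}

```text
clock: 4.78
eef_pos: [562.7, 5.7, 32.4]
tool_rot: [-1.569, -0.004, -1.491]
force: [-2.7, -7.6, 13.3]
width: -0.1
```

{"op": "servo_tool", "data": {
  "increments": [
    {"dx": -0.01, "dy": 0.15, "dz": -0.03, "ax": 0, "ay": 0, "az": 0, "claw": 1},
    {"dx": -0.02, "dy": 0.3, "dz": -0.03, "ax": 0, "ay": 0, "az": 0, "claw": 1},
    {"dx": -0.03, "dy": 0.45, "dz": -0.03, "ax": 0, "ay": 0, "az": 0, "claw": 1},
    {"dx": -0.04, "dy": 0.6, "dz": -0.03, "ax": 0, "ay": 0, "az": 0, "claw": 1},
    {"dx": -0.05, "dy": 0.75, "dz": -0.03, "ax": 0, "ay": 0, "az": 0, "claw": 1}
  ]
}}

```text
clock: 5.2
eef_pos: [562.2, 12.8, 32.3]
tool_rot: [-1.569, -0.005, -1.491]
force: [-3.5, -8.6, 16.3]
width: 0.2
```

{"op": "servo_tool", "data": {
  "increments": [
    {"dx": -0.01, "dy": 0.15, "dz": 0, "ax": 0, "ay": 0, "az": 0, "claw": 1},
    {"dx": -0.02, "dy": 0.3, "dz": 0, "ax": 0, "ay": 0, "az": 0, "claw": 1},
    {"dx": -0.03, "dy": 0.45, "dz": 0.03, "ax": 0, "ay": 0, "az": 0, "claw": 1},
    {"dx": -0.04, "dy": 0.6, "dz": 0.03, "ax": 0, "ay": 0, "az": 0, "claw": 1}
  ]
}}

```text
clock: 5.53
eef_pos: [562.1, 20.6, 32.0]
tool_rot: [-1.569, -0.003, -1.491]
force: [0.3, -0.7, 2.1]
width: 0.2
```

{"op": "servo_tool", "data": {
  "increments": [
    {"dx": 0, "dy": 0, "dz": 0.6, "ax": 0, "ay": 0, "az": 0, "claw": 1},
    {"dx": 0.05, "dy": -1, "dz": 0.8, "ax": 0, "ay": 0, "az": 0, "claw": 1},
    {"dx": 0.1, "dy": -2.1, "dz": 0.8, "ax": 0, "ay": 0, "az": 0, "claw": 1},
    {"dx": 0.1, "dy": -2.1, "dz": 0.8, "ax": 0, "ay": 0, "az": 0, "claw": 1},
    {"dx": 0.1, "dy": -2.1, "dz": 0.8, "ax": 0, "ay": 0, "az": 0, "claw": 1}
  ]
}}

```text
clock: 5.95
eef_pos: [562.2, 0.9, 38.8]
tool_rot: [-1.571, -0.001, -1.49]
force: [-0.6, 0.4, 1.2]
width: 0.1
```

Run:
```python
from h import *
b=save('side','side2')
crop('side2',235,165,75,70,9,'c2')
```

```text
(no output)
```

View pics/c2.png

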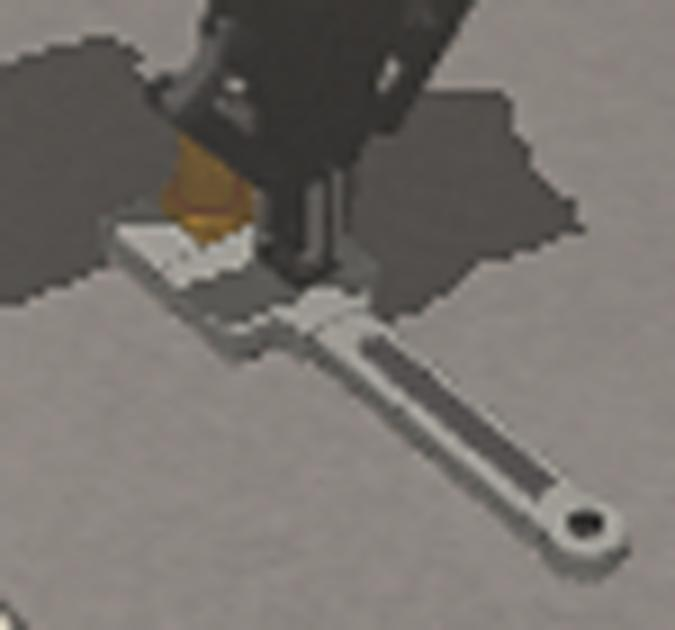

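{"op": "servo_tool", "data": {
  "increments": [
    {"dx": 0.05, "dy": 0, "dz": -0.3, "ax": 0, "ay": 0, "az": 0, "claw": 1},
    {"dx": 0.1, "dy": 0, "dz": -0.6, "ax": 0, "ay": 0, "az": 0, "claw": 1},
    {"dx": 0.1, "dy": 0, "dz": -0.7, "ax": 0, "ay": 0, "az": 0, "claw": 1},
    {"dx": 0.1, "dy": 0, "dz": -0.8, "ax": 0, "ay": 0, "az": 0, "claw": 1},
    {"dx": 0.1, "dy": 0, "dz": -0.8, "ax": 0, "ay": 0, "az": 0, "claw": 1}
  ]
}}

```text
clock: 6.42
eef_pos: [563.4, 3.0, 32.3]
tool_rot: [-1.57, 0.001, -1.487]
force: [-3.4, 0.2, 18.0]
width: 0.2
```

{"op": "servo_tool", "data": {
  "increments": [
    {"dx": -0.01, "dy": 0.15, "dz": 0.04, "ax": 0, "ay": 0, "az": 0, "claw": 1},
    {"dx": -0.02, "dy": 0.3, "dz": 0.06, "ax": 0, "ay": 0, "az": 0, "claw": 1},
    {"dx": -0.03, "dy": 0.45, "dz": 0.06, "ax": 0, "ay": 0, "az": 0, "claw": 1},
    {"dx": -0.04, "dy": 0.6, "dz": 0.06, "ax": 0, "ay": 0, "az": 0, "claw": 1}
  ]
}}

```text
clock: 6.75
eef_pos: [563.2, 4.8, 32.4]
tool_rot: [-1.57, -0.004, -1.49]
force: [-2.6, -8.9, 11.6]
width: -0.1
```

{"op": "servo_tool", "data": {
  "increments": [
    {"dx": -0.01, "dy": 0.15, "dz": 0, "ax": 0, "ay": 0, "az": 0, "claw": 1},
    {"dx": -0.02, "dy": 0.3, "dz": 0, "ax": 0, "ay": 0, "az": 0, "claw": 1},
    {"dx": -0.03, "dy": 0.45, "dz": 0, "ax": 0, "ay": 0, "az": 0, "claw": 1}
  ]
}}

```text
clock: 7.0
eef_pos: [563.0, 9.0, 32.4]
tool_rot: [-1.57, -0.005, -1.49]
force: [-2.2, -8.2, 11.3]
width: -0.2
```

{"op": "servo_tool", "data": {
  "increments": [
    {"dx": -0.01, "dy": 0.1, "dz": -0.06, "ax": 0, "ay": 0, "az": 0, "claw": 1},
    {"dx": -0.02, "dy": 0.25, "dz": -0.09, "ax": 0, "ay": 0, "az": 0, "claw": 1},
    {"dx": -0.03, "dy": 0.4, "dz": -0.09, "ax": 0, "ay": 0, "az": 0, "claw": 1},
    {"dx": -0.04, "dy": 0.55, "dz": -0.09, "ax": 0, "ay": 0, "az": 0, "claw": 1}
  ]
}}

```text
clock: 7.33
eef_pos: [563.1, 13.8, 32.3]
tool_rot: [-1.568, -0.005, -1.491]
force: [-2.8, -9.3, 17.2]
width: 0.1
```

{"op": "servo_tool", "data": {
  "increments": [
    {"dx": -0.01, "dy": 0.15, "dz": 0.02, "ax": 0, "ay": 0, "az": 0, "claw": 1},
    {"dx": -0.02, "dy": 0.3, "dz": 0.02, "ax": 0, "ay": 0, "az": 0, "claw": 1}
  ]
}}

```text
clock: 7.5
eef_pos: [563.0, 16.1, 32.3]
tool_rot: [-1.568, -0.006, -1.491]
force: [-2.5, -11.3, 16.0]
width: 0.0
```

{"op": "servo_tool", "data": {
  "increments": [
    {"dx": 0, "dy": 0, "dz": 0.8, "ax": 0, "ay": 0, "az": 0, "claw": 1},
    {"dx": 0.05, "dy": -1, "dz": 1, "ax": 0, "ay": 0, "az": 0, "claw": 1},
    {"dx": 0.1, "dy": -2, "dz": 1, "ax": 0, "ay": 0, "az": 0, "claw": 1},
    {"dx": 0.1, "dy": -2.4, "dz": 1, "ax": 0, "ay": 0, "az": 0, "claw": 1},
    {"dx": 0.1, "dy": -2.4, "dz": 1, "ax": 0, "ay": 0, "az": 0, "claw": 1}
  ]
}}

```text
clock: 7.92
eef_pos: [562.7, -4.5, 40.3]
tool_rot: [-1.571, -0.001, -1.49]
force: [-0.0, 0.5, 0.1]
width: 0.2
```

{"op": "servo_tool", "data": {
  "increments": [
    {"dx": 0.05, "dy": 0.3, "dz": -0.3, "ax": 0, "ay": 0, "az": 0, "claw": 1},
    {"dx": 0.05, "dy": 0.3, "dz": -0.6, "ax": 0, "ay": 0, "az": 0, "claw": 1},
    {"dx": 0.05, "dy": 0.3, "dz": -0.8, "ax": 0, "ay": 0, "az": 0, "claw": 1},
    {"dx": 0.05, "dy": 0.3, "dz": -0.9, "ax": 0, "ay": 0, "az": 0, "claw": 1},
    {"dx": 0.05, "dy": 0.3, "dz": -0.9, "ax": 0, "ay": 0, "az": 0, "claw": 1}
  ]
}}

```text
clock: 8.33
eef_pos: [563.3, 1.7, 32.4]
tool_rot: [-1.571, 0.001, -1.487]
force: [-2.2, 0.4, 9.4]
width: 0.2
```

{"op": "servo_tool", "data": {
  "increments": [
    {"dx": -0.01, "dy": 0.1, "dz": -0.1, "ax": 0, "ay": 0, "az": 0, "claw": 1},
    {"dx": -0.02, "dy": 0.25, "dz": -0.12, "ax": 0, "ay": 0, "az": 0, "claw": 1},
    {"dx": -0.03, "dy": 0.4, "dz": -0.12, "ax": 0, "ay": 0, "az": 0, "claw": 1},
    {"dx": -0.04, "dy": 0.55, "dz": -0.12, "ax": 0, "ay": 0, "az": 0, "claw": 1}
  ]
}}

```text
clock: 8.67
eef_pos: [563.3, 2.1, 32.2]
tool_rot: [-1.57, -0.004, -1.49]
force: [-4.9, -11.6, 16.9]
width: -0.3
```

{"op": "servo_tool", "data": {
  "increments": [
    {"dx": -0.01, "dy": 0.15, "dz": 0, "ax": 0, "ay": 0, "az": 0, "claw": 1},
    {"dx": -0.02, "dy": 0.3, "dz": 0, "ax": 0, "ay": 0, "az": 0, "claw": 1},
    {"dx": -0.02, "dy": 0.3, "dz": 0, "ax": 0, "ay": 0, "az": 0, "claw": 1}
  ]
}}

```text
clock: 8.92
eef_pos: [563.3, 2.7, 32.3]
tool_rot: [-1.569, -0.007, -1.492]
force: [-3.4, -12.0, 17.6]
width: -0.4
```

{"op": "servo_tool", "data": {
  "increments": [
    {"dx": -0.01, "dy": 0.15, "dz": 0, "ax": 0, "ay": 0, "az": 0, "claw": 1},
    {"dx": -0.02, "dy": 0.3, "dz": 0, "ax": 0, "ay": 0, "az": 0, "claw": 1},
    {"dx": -0.02, "dy": 0.3, "dz": 0, "ax": 0, "ay": 0, "az": 0, "claw": 1}
  ]
}}

```text
clock: 9.17
eef_pos: [563.8, 6.8, 32.4]
tool_rot: [-1.568, -0.006, -1.491]
force: [-3.7, -11.2, 17.2]
width: 0.3
```

Run:
```python
from h import *
b=save('side','side3')
crop('side3',235,165,75,70,9,'c2')
```

```text
(no output)
```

View pics/c2.png

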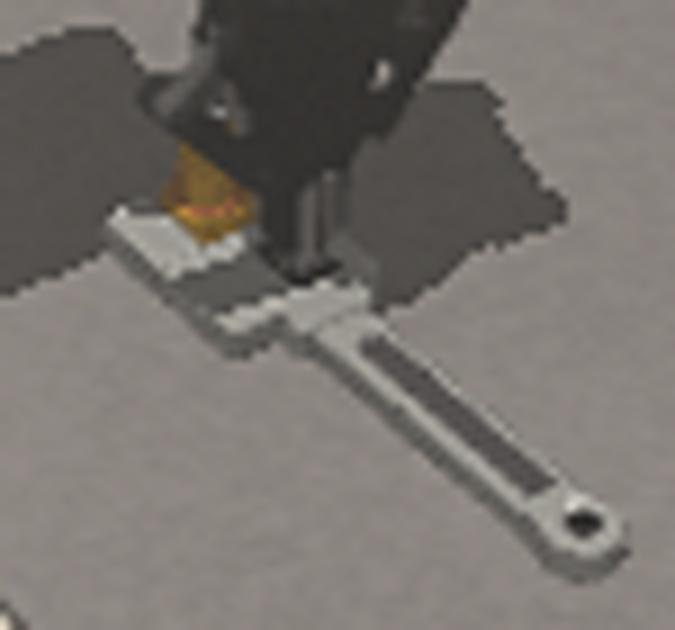

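{"op": "servo_tool", "data": {
  "increments": [
    {"dx": -0.02, "dy": 0.15, "dz": 0, "ax": 0, "ay": 0, "az": 0, "claw": 1},
    {"dx": -0.04, "dy": 0.3, "dz": 0, "ax": 0, "ay": 0, "az": 0, "claw": 1},
    {"dx": -0.06, "dy": 0.45, "dz": 0, "ax": 0, "ay": 0, "az": 0, "claw": 1},
    {"dx": -0.07, "dy": 0.6, "dz": 0, "ax": 0, "ay": 0, "az": 0, "claw": 1}
  ]
}}

```text
clock: 9.55
eef_pos: [564.3, 13.6, 32.3]
tool_rot: [-1.566, -0.005, -1.491]
force: [-0.3, -7.3, 15.3]
width: 0.2
```

{"op": "servo_tool", "data": {
  "increments": [
    {"dx": -0.01, "dy": 0.15, "dz": 0, "ax": 0, "ay": 0, "az": 0, "claw": 1},
    {"dx": -0.02, "dy": 0.3, "dz": 0, "ax": 0, "ay": 0, "az": 0, "claw": 1}
  ]
}}

```text
clock: 9.72
eef_pos: [564.3, 16.8, 32.3]
tool_rot: [-1.565, -0.005, -1.49]
force: [-0.1, -7.4, 13.7]
width: 0.4
```

{"op": "servo_tool", "data": {
  "increments": [
    {"dx": 0, "dy": 0, "dz": 1.5, "ax": 0, "ay": 0, "az": 0, "claw": 1},
    {"dx": 0, "dy": -2, "dz": 4, "ax": 0, "ay": 0, "az": 0, "claw": 1},
    {"dx": 0.5, "dy": -6, "dz": 6, "ax": 0, "ay": 0, "az": 0, "claw": 1},
    {"dx": 1, "dy": -10, "dz": 6, "ax": 0, "ay": 0, "az": 0, "claw": 1},
    {"dx": 1.5, "dy": -14, "dz": 6, "ax": 0, "ay": 0, "az": 0, "claw": 1},
    {"dx": 2, "dy": -18, "dz": 6, "ax": 0, "ay": 0, "az": 0, "claw": 1}
  ]
}}

```text
clock: 10.22
eef_pos: [582.2, -160.2, 90.8]
tool_rot: [-1.57, -0.0, -1.486]
force: [0.2, 0.3, 0.2]
width: -0.1
```

Run:
```python
from h import *
save('top','top4');save('side','side4')
crop('top4',220,145,110,50,7,'c1'); crop('side4',235,170,80,65,9,'c2')
a=cv2.imread('pics/c1.png'); 
crop('top0',220,145,60,50,10,'d0');crop('top4',220,145,60,50,10,'d1')
cv2.imwrite('pics/d4.png',np.vstack([cv2.resize(np.hstack([cv2.imread('pics/d0.png'),cv2.imread('pics/d1.png')]),(800,333))]))
```

```text
(no output)
```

View pics/d4.png

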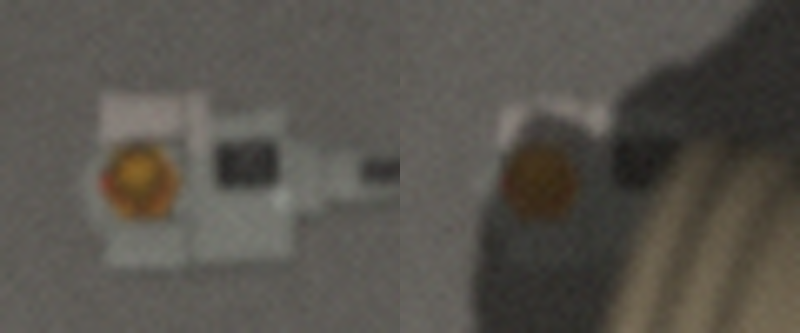

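View pics/c2.png

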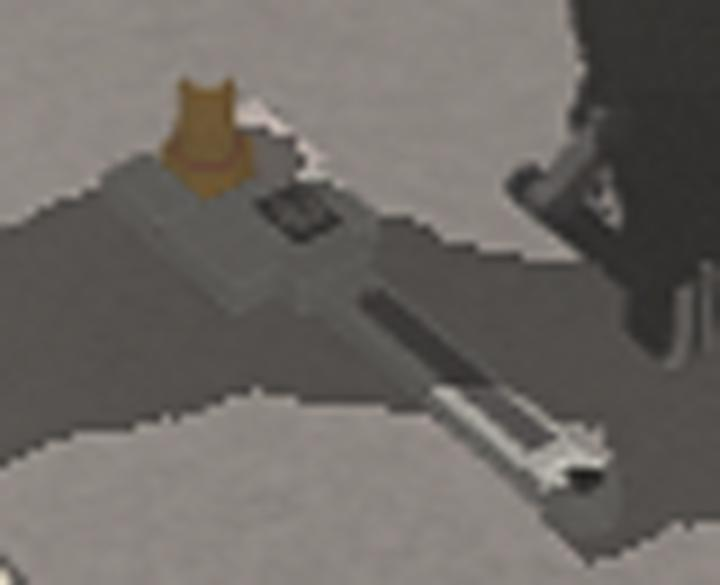

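{"op": "servo_tool", "data": {
  "increments": [
    {"dx": -0.5, "dy": 4, "dz": 0, "ax": 0, "ay": 0, "az": 0, "claw": 1},
    {"dx": -1, "dy": 8, "dz": -1, "ax": 0, "ay": 0, "az": 0, "claw": 1},
    {"dx": -1.5, "dy": 12, "dz": -3, "ax": 0, "ay": 0, "az": 0, "claw": 1},
    {"dx": -2, "dy": 15.5, "dz": -5, "ax": 0, "ay": 0, "az": 0, "claw": 1},
    {"dx": -2, "dy": 15.9, "dz": -5, "ax": 0, "ay": 0, "az": 0, "claw": 1},
    {"dx": -2, "dy": 15.9, "dz": -5, "ax": 0, "ay": 0, "az": 0, "claw": 1}
  ]
}}

```text
clock: 10.82
eef_pos: [559.8, 5.4, 38.6]
tool_rot: [-1.575, 0.003, -1.481]
force: [0.3, -1.6, -0.1]
width: -0.4
```

{"op": "servo_tool", "data": {
  "increments": [
    {"dx": 0.2, "dy": -0.4, "dz": 0, "ax": 0, "ay": 0, "az": 0, "claw": 1},
    {"dx": 0.2, "dy": -0.4, "dz": -0.3, "ax": 0, "ay": 0, "az": 0, "claw": 1},
    {"dx": 0.2, "dy": -0.4, "dz": -0.5, "ax": 0, "ay": 0, "az": 0, "claw": 1},
    {"dx": 0.2, "dy": -0.4, "dz": -0.5, "ax": 0, "ay": 0, "az": 0, "claw": 1}
  ]
}}

```text
clock: 11.15
eef_pos: [564.0, -5.9, 35.5]
tool_rot: [-1.571, -0.001, -1.491]
force: [-0.5, -0.9, 0.0]
width: 0.1
```

{"op": "servo_tool", "data": {
  "increments": [
    {"dx": -0.1, "dy": 0.3, "dz": -0.15, "ax": 0, "ay": 0, "az": 0, "claw": 1},
    {"dx": -0.1, "dy": 0.3, "dz": -0.3, "ax": 0, "ay": 0, "az": 0, "claw": 1},
    {"dx": -0.1, "dy": 0.3, "dz": -0.4, "ax": 0, "ay": 0, "az": 0, "claw": 1},
    {"dx": -0.1, "dy": 0.3, "dz": -0.4, "ax": 0, "ay": 0, "az": 0, "claw": 1}
  ]
}}

```text
clock: 11.48
eef_pos: [562.8, -1.4, 32.0]
tool_rot: [-1.571, -0.0, -1.488]
force: [-1.3, -1.2, 5.3]
width: 0.0
```

Move to press, forward a little, then rub slowly.

{"op": "servo_tool", "data": {
  "increments": [
    {"dx": 0, "dy": 0.1, "dz": -0.1, "ax": 0, "ay": 0, "az": 0, "claw": 1},
    {"dx": -0.01, "dy": 0.25, "dz": -0.2, "ax": 0, "ay": 0, "az": 0, "claw": 1},
    {"dx": -0.02, "dy": 0.4, "dz": -0.22, "ax": 0, "ay": 0, "az": 0, "claw": 1}
  ]
}}

```text
clock: 11.73
eef_pos: [563.0, -1.0, 31.4]
tool_rot: [-1.569, -0.004, -1.491]
force: [-4.1, -9.4, 19.1]
width: 0.0
```

{"op": "servo_tool", "data": {
  "increments": [
    {"dx": -0.01, "dy": 0.15, "dz": 0, "ax": 0, "ay": 0, "az": 0, "claw": 1},
    {"dx": -0.02, "dy": 0.3, "dz": 0, "ax": 0, "ay": 0, "az": 0, "claw": 1}
  ]
}}

```text
clock: 11.9
eef_pos: [562.9, -0.8, 31.5]
tool_rot: [-1.569, -0.007, -1.492]
force: [-3.9, -14.5, 18.0]
width: 0.1
```

{"op": "servo_tool", "data": {
  "increments": [
    {"dx": -0.01, "dy": 0.15, "dz": 0, "ax": 0, "ay": 0, "az": 0, "claw": 1},
    {"dx": -0.02, "dy": 0.3, "dz": 0, "ax": 0, "ay": 0, "az": 0, "claw": 1}
  ]
}}

```text
clock: 12.07
eef_pos: [562.9, -0.5, 31.6]
tool_rot: [-1.568, -0.01, -1.494]
force: [-4.4, -18.7, 17.0]
width: 0.5
```

{"op": "servo_tool", "data": {
  "increments": [
    {"dx": 0, "dy": -0.3, "dz": 0.1, "ax": 0, "ay": 0, "az": 0, "claw": 1},
    {"dx": 0, "dy": -0.5, "dz": 0.4, "ax": 0, "ay": 0, "az": 0, "claw": 1},
    {"dx": 0, "dy": -0.2, "dz": 0.6, "ax": 0, "ay": 0, "az": 0, "claw": 1},
    {"dx": 0, "dy": -0.2, "dz": 0.6, "ax": 0, "ay": 0, "az": 0, "claw": 1}
  ]
}}

```text
clock: 12.4
eef_pos: [562.4, 8.6, 35.5]
tool_rot: [-1.57, 0.002, -1.487]
force: [-0.3, 0.5, -0.5]
width: -0.1
```

{"op": "servo_tool", "data": {
  "increments": [
    {"dx": 0, "dy": -0.4, "dz": -0.1, "ax": 0, "ay": 0, "az": 0, "claw": 1},
    {"dx": 0, "dy": -0.4, "dz": -0.3, "ax": 0, "ay": 0, "az": 0, "claw": 1},
    {"dx": 0, "dy": -0.4, "dz": -0.4, "ax": 0, "ay": 0, "az": 0, "claw": 1},
    {"dx": 0, "dy": -0.4, "dz": -0.5, "ax": 0, "ay": 0, "az": 0, "claw": 1},
    {"dx": 0, "dy": -0.4, "dz": -0.5, "ax": 0, "ay": 0, "az": 0, "claw": 1}
  ]
}}

```text
clock: 12.82
eef_pos: [562.4, 3.3, 32.2]
tool_rot: [-1.57, 0.001, -1.488]
force: [-4.2, 0.8, 21.1]
width: -0.0
```

{"op": "servo_tool", "data": {
  "increments": [
    {"dx": 0, "dy": 0.15, "dz": 0.05, "ax": 0, "ay": 0, "az": 0, "claw": 1},
    {"dx": 0, "dy": 0.3, "dz": 0.05, "ax": 0, "ay": 0, "az": 0, "claw": 1},
    {"dx": 0, "dy": 0.45, "dz": 0.05, "ax": 0, "ay": 0, "az": 0, "claw": 1}
  ]
}}

```text
clock: 13.07
eef_pos: [562.4, 3.6, 32.3]
tool_rot: [-1.57, -0.004, -1.49]
force: [-4.9, -10.1, 16.8]
width: 0.2
```

{"op": "servo_tool", "data": {
  "increments": [
    {"dx": 0, "dy": 0.15, "dz": 0, "ax": 0, "ay": 0, "az": 0, "claw": 1},
    {"dx": -0.01, "dy": 0.3, "dz": 0, "ax": 0, "ay": 0, "az": 0, "claw": 1}
  ]
}}

```text
clock: 13.23
eef_pos: [562.4, 4.2, 32.3]
tool_rot: [-1.569, -0.007, -1.492]
force: [-2.9, -10.2, 15.7]
width: -0.0
```

{"op": "servo_tool", "data": {
  "increments": [
    {"dx": 0, "dy": 0.15, "dz": 0, "ax": 0, "ay": 0, "az": 0, "claw": 1},
    {"dx": -0.01, "dy": 0.3, "dz": 0, "ax": 0, "ay": 0, "az": 0, "claw": 1}
  ]
}}

```text
clock: 13.4
eef_pos: [563.2, 8.6, 32.4]
tool_rot: [-1.568, -0.005, -1.491]
force: [-1.5, -7.4, 14.5]
width: -0.4
```

{"op": "servo_tool", "data": {
  "increments": [
    {"dx": -0.01, "dy": 0.15, "dz": -0.03, "ax": 0, "ay": 0, "az": 0, "claw": 1},
    {"dx": -0.02, "dy": 0.3, "dz": -0.05, "ax": 0, "ay": 0, "az": 0, "claw": 1}
  ]
}}

```text
clock: 13.57
eef_pos: [563.3, 9.8, 32.3]
tool_rot: [-1.567, -0.007, -1.492]
force: [-3.0, -13.9, 19.1]
width: 0.2
```

{"op": "servo_tool", "data": {
  "increments": [
    {"dx": -0.01, "dy": 0.15, "dz": -0.02, "ax": 0, "ay": 0, "az": 0, "claw": 1},
    {"dx": -0.02, "dy": 0.3, "dz": -0.04, "ax": 0, "ay": 0, "az": 0, "claw": 1}
  ]
}}

```text
clock: 13.73
eef_pos: [563.3, 11.2, 32.2]
tool_rot: [-1.567, -0.009, -1.493]
force: [-2.7, -16.3, 22.1]
width: 0.0
```

{"op": "servo_tool", "data": {
  "increments": [
    {"dx": 0, "dy": 0, "dz": 2, "ax": 0, "ay": 0, "az": 0, "claw": 1},
    {"dx": 0, "dy": 0, "dz": 6, "ax": 0, "ay": 0, "az": 0, "claw": 1},
    {"dx": 0, "dy": 3, "dz": 9, "ax": 0, "ay": 0, "az": 0, "claw": 1},
    {"dx": 0, "dy": 7, "dz": 12, "ax": 0, "ay": 0, "az": 0, "claw": 1},
    {"dx": 0, "dy": 11, "dz": 12, "ax": 0, "ay": 0, "az": 0, "claw": 1},
    {"dx": 0, "dy": 15, "dz": 12, "ax": 0, "ay": 0, "az": 0, "claw": 1},
    {"dx": 0, "dy": 19, "dz": 12, "ax": 0, "ay": 0, "az": 0, "claw": 1},
    {"dx": 0, "dy": 23, "dz": 12, "ax": 0, "ay": 0, "az": 0, "claw": 1}
  ]
}}

```text
clock: 14.4
eef_pos: [561.0, 251.1, 149.8]
tool_rot: [-1.571, 0.0, -1.487]
force: [0.9, 0.7, 0.3]
width: 0.1
```

Run:
```python
from h import *
save('top','top5');save('side','side5')
crop('top5',220,145,110,50,7,'c1'); crop('side5',235,170,80,65,9,'c2')
```

```text
(no output)
```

View pics/c1.png

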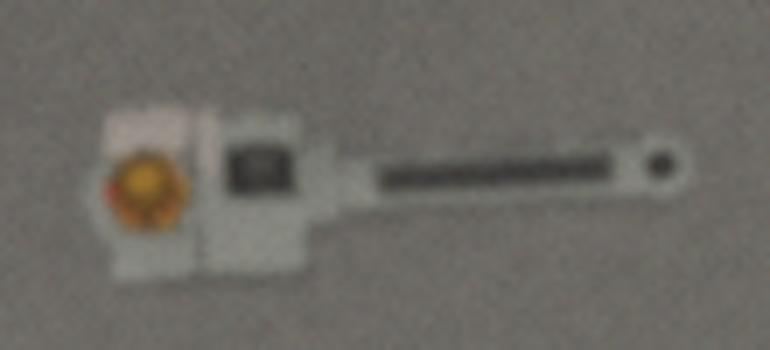

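View pics/c2.png

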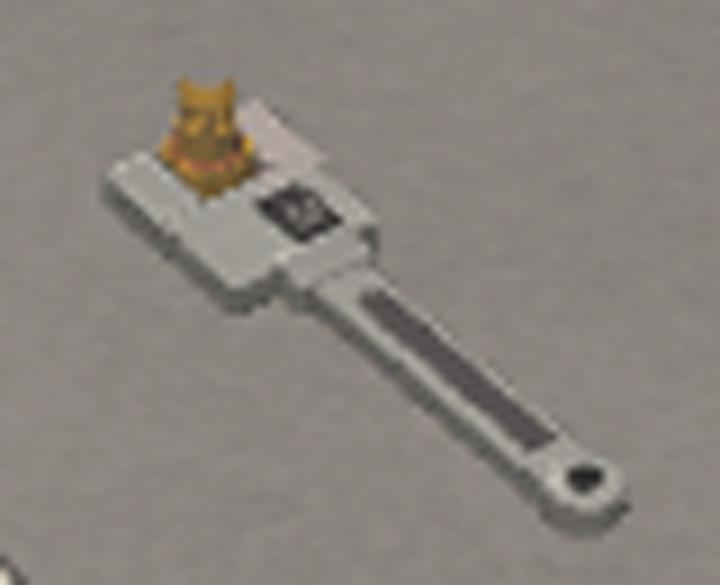

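Run:
```python
from h import *
def prof(n,c0,c1,r0,r1):
    g=load(n)['color'].astype(float)[r0:r1,c0:c1].mean(2).mean(1); return g
for n in('top0','top5'):
    for c in ((236,246),):
        g=prof(n,*c,150,192); print(n,np.round(g).astype(int))
def edge(g,lo,hi,rise):
    # half-level crossing
    seg=g[lo:hi]; return seg
def cross(g,a,b):
    bg=g[:4].mean(); 
    return bg
for n in('top0','top5'):
    im=load(n)['color'].astype(float).mean(2)
    res=[]
    for c in range(236,246):
        col=im[150:192,c]; bg=np.median(np.r_[col[:6],col[-4:]])
        # area of pink above bg rows 155..165 relative to plateau
        res.append(col)
    g=np.mean(res,0); bg=g[:6].mean(); pl=np.sort(g[8:14])[-3:].mean()
    up=next(i for i in range(5,16) if g[i]<(bg+pl)/2<=g[i+1]); e=up+((bg+pl)/2-g[up])/(g[up+1]-g[up])
    bl=np.median(g[-4:]); pf=g[34:38].max()
    dn=next(i for i in range(34,41) if g[i]>=(bl+pf)/2>g[i+1]); e2=dn+(g[dn]-(bl+pf)/2)/(g[dn]-g[dn+1])
    print(n,150+e,150+e2)
a=load('top0'); p=ray(a,241,160,24);q=ray(a,241,161,24);print(p-q)
```

```text
top0 [ 88  88  88  89  89  88  86  87  92 107 119 124 127 127 125 110  90  81
  79  80  78  76  71  67  69  74  79  84  96 105 110 111 113 116 111  94
  86  89  91  91  92  92]
top5 [102 102 102 102 102 103 102 101 102 108 120 134 139 144 145 141 124 103
  92  92  92  87  82  78  79  85  92  99 113 123 128 129 130 130 121 105
 101 103 106 106 105 105]
top0 159.04008152173913 184.58265720081135
top5 160.06145584725536 184.49835164835164
[2.86729738 0.05860311 0.        ]
```

Run:
```python
from h import *
crop('side0',248,174,32,24,12,'e0');crop('side5',248,174,32,24,12,'e1');
A=np.hstack([cv2.imread('pics/e0.png'),cv2.imread('pics/e1.png')]);
crop('top0',230,152,32,36,12,'g0');crop('top5',230,152,32,36,12,'g1')
B=np.hstack([cv2.imread('pics/g0.png'),cv2.imread('pics/g1.png')]); B=cv2.convertScaleAbs(B,alpha=1.4)
cv2.imwrite('pics/e.png',np.vstack([A,B])[:600] if 0 else A); cv2.imwrite('pics/g.png',B)
b=load('side0'); print(proj(b,[580,50,24]),proj(b,[575,50,24]))
for n in('side0','side5'):
    c=load(n)['color'].astype(int)[174:198,248:280]; print((c[...,0]-c[...,1])[4:18])
```

```text
[264.70004458 185.32590872] [263.41522584 185.85001055]
[[ 7  5  5  7  7  5  6 11  6  4  5  4 11  6  6  6  7  6  6  8  6  7  7  7
   7  6  7  6  7  6  7  7]
 [ 6  6  6  7  6  5  8 32 24 13 13 20 31  7  5  7  6  6  7  6  5  7  7  7
   7  7  7  6  7  7  7  6]
 [ 7  7  6  7  6  5 11 31 38 39 40 36 33 12  6  7  5  8  6  7  6  6  6  5
   6  7  7  6  6  7  7  7]
 [ 8  5  6  7  7  6  8 28 36 36 35 35 29  7  7 13 12  8  7  6  5  6  5  7
   7  6  6  8  7  6  7  7]
 [ 5  6  6  6  6  6 11 15 21 30 27 32 19 15 12 11 13 12  8  6  6  6  6  6
   6  7  7  5  6  6  8  6]
 [ 6  6  5  5  6  4 23 28 34 35 23 32 26 19 11 12 10 13 13 10  5  6  5  7
   7  7  5  7  6  6  7  7]
 [ 5  6  7  7  5  4 24 29 40 26 22 40 28 18 11 10 11 13 12 11 11  7  6  7
   5  5  6  7  6  5  5  6]
 [ 6  6  5  6  5 24 44 25 24 23 25 19 18 24 37 13 10 11 12 10 12 12  6  7
   7  5  5  6  7  6  6  5]
 [ 6  6  6  5 14 39 45 24 22 23 23 18 16 23 36 13 12 14 12 12 11 12 12 10
   6  6  6  6  8  6  6  6]
 [ 6  4  3  3  8 31 45 49 26 23 21 21 42 47 27 10  5 12 11 12 11 11 11 12
   7  6  6  7  6  7  6  6]
 [ 3  2  3  2  2 18 27 50 59 54 53
[... 1085 characters left out ...]
  5  6  5 25 45 26 24 22 25 20 18 25 39 13 13 14 12 13  9  6  5  7
   6  5  5  6  7  6  5  6]
 [ 6  7  6  5 15 39 45 25 24 23 24 19 17 23 36 17 12 11 11 11 11 12  7  7
   6  6  8  6  7  5  6  6]
 [ 7  6  3  3  6 32 46 51 27 24 22 21 43 46 26 12 11 12 13 11 11 12 12  8
   6  6  7  7  5  7  6  6]
 [ 2  4  4  2  3  7 27 51 60 55 54 59 39 32 19 10  8 11 11 12 11 12  7  6
   6  5  7  7  7  6  5  7]
 [ 3  4  2  3  3  1 10 26 34 29 25 25 25 21 18 10 14 12 13 12  7  3  2  5
   8  8  7  7  8  6  6  7]
 [ 3  4  2  2  3  3  2 12 24 26 20 26 26 14  4  3  7 11  8  3  3  3  3  3
   3  6  6  6  6  6  6  6]
 [ 3  4  4  2  2  4  3  3  6 23 27 15  2  3  4  3  2  4  3  4  4  4  4  2
   2  4  6  6  8  6  5  6]]
```

View pics/e.png

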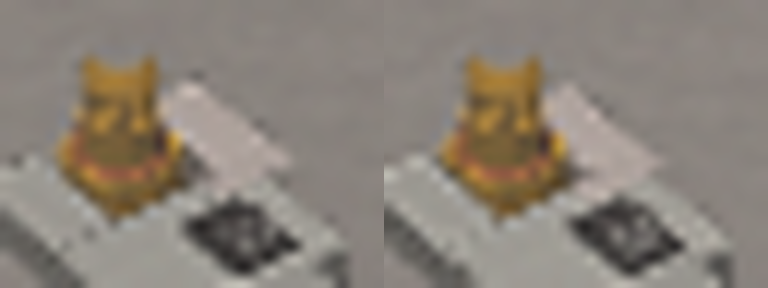

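View pics/g.png

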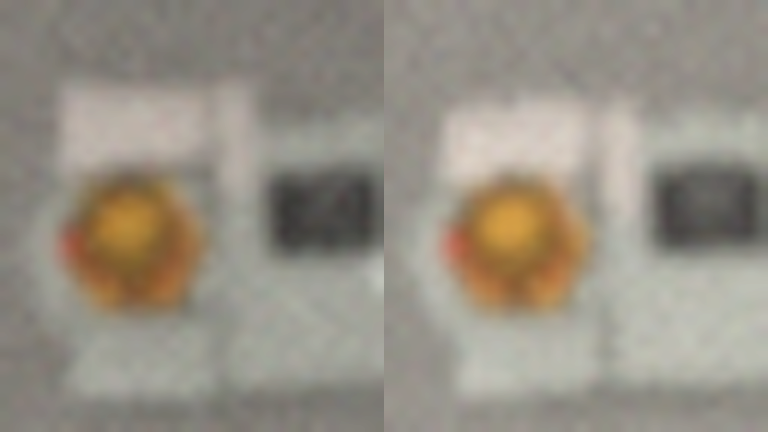

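{"op": "servo_tool", "data": {
  "increments": [
    {"dx": 0, "dy": -4, "dz": 0, "ax": 0, "ay": 0, "az": 0, "claw": 1},
    {"dx": 0, "dy": -8, "dz": 0, "ax": 0, "ay": 0, "az": 0, "claw": 1},
    {"dx": 0, "dy": -12, "dz": 0, "ax": 0, "ay": 0, "az": 0, "claw": 1},
    {"dx": 0, "dy": -16, "dz": 0, "ax": 0, "ay": 0, "az": 0, "claw": 1},
    {"dx": 0.1, "dy": -20, "dz": 0, "ax": 0, "ay": 0, "az": 0, "claw": 1},
    {"dx": 0.2, "dy": -24, "dz": -3, "ax": 0, "ay": 0, "az": 0, "claw": 1},
    {"dx": 0.2, "dy": -24.8, "dz": -7, "ax": 0, "ay": 0, "az": 0, "claw": 1},
    {"dx": 0.2, "dy": -24.8, "dz": -11, "ax": 0, "ay": 0, "az": 0, "claw": 1}
  ]
}}

```text
clock: 15.17
eef_pos: [565.0, -4.9, 43.9]
tool_rot: [-1.566, -0.003, -1.494]
force: [0.2, 0.7, -0.0]
width: 0.0
```

{"op": "servo_tool", "data": {
  "increments": [
    {"dx": 0, "dy": 0, "dz": 0, "ax": 0, "ay": 0, "az": 0, "claw": 1},
    {"dx": 0, "dy": 0, "dz": 0, "ax": 0, "ay": 0, "az": 0, "claw": 1},
    {"dx": 0, "dy": 0, "dz": 0, "ax": 0, "ay": 0, "az": 0, "claw": 1}
  ]
}}

```text
clock: 15.42
eef_pos: [564.5, 1.7, 45.0]
tool_rot: [-1.569, 0.0, -1.487]
force: [0.0, 0.5, 0.2]
width: -0.0
```

{"op": "servo_tool", "data": {
  "increments": [
    {"dx": -0.1, "dy": 0.2, "dz": -0.5, "ax": 0, "ay": 0, "az": 0, "claw": 1},
    {"dx": -0.1, "dy": 0.2, "dz": -1, "ax": 0, "ay": 0, "az": 0, "claw": 1},
    {"dx": -0.1, "dy": 0.2, "dz": -1.2, "ax": 0, "ay": 0, "az": 0, "claw": 1},
    {"dx": -0.1, "dy": 0.2, "dz": -1.35, "ax": 0, "ay": 0, "az": 0, "claw": 1},
    {"dx": -0.1, "dy": 0.2, "dz": -1.35, "ax": 0, "ay": 0, "az": 0, "claw": 1}
  ]
}}

```text
clock: 15.83
eef_pos: [563.6, 3.6, 32.4]
tool_rot: [-1.568, 0.001, -1.487]
force: [-1.3, 1.1, 11.4]
width: 0.1
```

{"op": "servo_tool", "data": {
  "increments": [
    {"dx": 0, "dy": 0.1, "dz": -0.08, "ax": 0, "ay": 0, "az": 0, "claw": 1},
    {"dx": 0, "dy": 0.2, "dz": -0.1, "ax": 0, "ay": 0, "az": 0, "claw": 1},
    {"dx": 0, "dy": 0.3, "dz": -0.1, "ax": 0, "ay": 0, "az": 0, "claw": 1}
  ]
}}

```text
clock: 16.08
eef_pos: [563.7, 3.8, 32.3]
tool_rot: [-1.568, -0.002, -1.489]
force: [-5.6, -6.2, 20.1]
width: -0.1
```

{"op": "servo_tool", "data": {
  "increments": [
    {"dx": -0.01, "dy": 0.1, "dz": 0, "ax": 0, "ay": 0, "az": 0, "claw": 1},
    {"dx": -0.01, "dy": 0.2, "dz": 0, "ax": 0, "ay": 0, "az": 0, "claw": 1}
  ]
}}

```text
clock: 16.25
eef_pos: [563.6, 3.9, 32.3]
tool_rot: [-1.567, -0.004, -1.49]
force: [-4.8, -9.0, 18.7]
width: -0.2
```

{"op": "servo_tool", "data": {
  "increments": [
    {"dx": -0.01, "dy": 0.1, "dz": 0, "ax": 0, "ay": 0, "az": 0, "claw": 1},
    {"dx": -0.01, "dy": 0.2, "dz": 0, "ax": 0, "ay": 0, "az": 0, "claw": 1}
  ]
}}

```text
clock: 16.42
eef_pos: [563.6, 4.0, 32.3]
tool_rot: [-1.567, -0.006, -1.491]
force: [-4.6, -12.2, 17.9]
width: 0.2
```

{"op": "servo_tool", "data": {
  "increments": [
    {"dx": -0.01, "dy": 0.1, "dz": 0, "ax": 0, "ay": 0, "az": 0, "claw": 1},
    {"dx": -0.01, "dy": 0.2, "dz": 0, "ax": 0, "ay": 0, "az": 0, "claw": 1}
  ]
}}

```text
clock: 16.58
eef_pos: [563.6, 4.5, 32.3]
tool_rot: [-1.567, -0.008, -1.493]
force: [-3.9, -13.9, 17.8]
width: -0.1
```

{"op": "servo_tool", "data": {
  "increments": [
    {"dx": 0, "dy": -0.3, "dz": 0.1, "ax": 0, "ay": 0, "az": 0, "claw": 1},
    {"dx": 0, "dy": -0.5, "dz": 0.6, "ax": 0, "ay": 0, "az": 0, "claw": 1},
    {"dx": 0, "dy": -0.5, "dz": 3, "ax": 0, "ay": 0, "az": 0, "claw": 1},
    {"dx": 1, "dy": -4, "dz": 5, "ax": 0, "ay": 0, "az": 0, "claw": 1},
    {"dx": 2.5, "dy": -8, "dz": 5, "ax": 0, "ay": 0, "az": 0, "claw": 1},
    {"dx": 3.8, "dy": -11.2, "dz": 5, "ax": 0, "ay": 0, "az": 0, "claw": 1},
    {"dx": 3.8, "dy": -11.2, "dz": 5, "ax": 0, "ay": 0, "az": 0, "claw": 1},
    {"dx": 3.8, "dy": -11.2, "dz": 5, "ax": 0, "ay": 0, "az": 0, "claw": 1}
  ]
}}

```text
clock: 17.25
eef_pos: [600.9, -102.7, 79.9]
tool_rot: [-1.569, -0.001, -1.492]
force: [0.2, -0.3, 1.1]
width: -0.1
```

Run:
```python
from h import *
print(read_state()['eef_pos'])
b=save('side','side6')
N=np.array([554,53.]);r=160
for k in range(0,49,5):
    th=np.radians(-85.8-k);u=np.array([np.cos(th),np.sin(th)]);n=np.array([-u[1],u[0]])
    print(k,np.round(N+r*u+26.5*n,1))
```

```text
[ 600.87387824 -102.74675163   79.90331932]
0 [ 592.1 -104.6]
5 [ 578.3 -107.4]
10 [ 564.2 -108.9]
15 [ 550.  -109.1]
20 [ 535.9 -108.2]
25 [ 522. -106.]
30 [ 508.2 -102.6]
35 [494.8 -98. ]
40 [481.9 -92.3]
45 [469.5 -85.4]
```

View pics/side6.png

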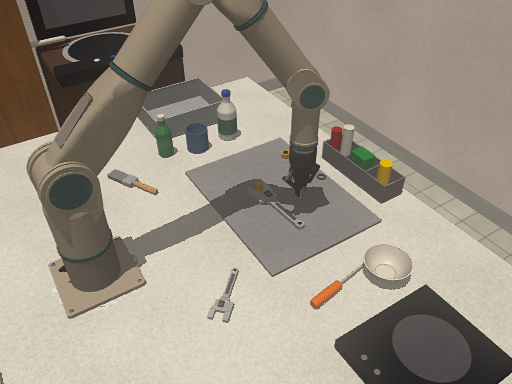

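{"op": "servo_tool", "data": {
  "increments": [
    {"dx": 0.3, "dy": 0, "dz": -2.5, "ax": 0, "ay": 0, "az": 0, "claw": 1},
    {"dx": 0.3, "dy": 0, "dz": -5, "ax": 0, "ay": 0, "az": 0, "claw": 1},
    {"dx": 0.3, "dy": 0, "dz": -6.2, "ax": 0, "ay": 0, "az": 0, "claw": 1},
    {"dx": 0.3, "dy": 0, "dz": -6.2, "ax": 0, "ay": 0, "az": 0, "claw": 1},
    {"dx": 0.3, "dy": 0, "dz": -6.2, "ax": 0, "ay": 0, "az": 0, "claw": 1}
  ]
}}

```text
clock: 17.72
eef_pos: [602.6, -98.7, 16.8]
tool_rot: [-1.573, 0.001, -1.486]
force: [0.2, 0.1, -0.1]
width: -0.1
```

Run:
```python
from h import *
save('side','side7'); crop('side7',235,165,90,70,8,'c2')
```

```text
(no output)
```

View pics/c2.png

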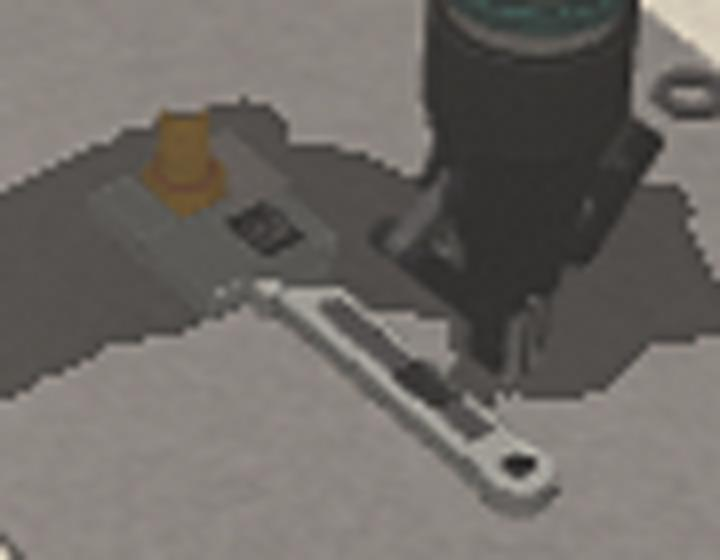

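{"op": "servo_tool", "data": {
  "increments": [
    {"dx": -0.4, "dy": -0.3, "dz": -0.1, "ax": 0, "ay": 0, "az": 0, "claw": 1},
    {"dx": -0.8, "dy": -0.6, "dz": -0.2, "ax": 0, "ay": 0, "az": 0, "claw": 1},
    {"dx": -1.0, "dy": -0.6, "dz": -0.2, "ax": 0, "ay": 0, "az": 0, "claw": 1},
    {"dx": -1.2, "dy": -0.6, "dz": -0.2, "ax": 0, "ay": 0, "az": 0, "claw": 1}
  ]
}}

```text
clock: 18.1
eef_pos: [591.0, -106.9, 15.8]
tool_rot: [-1.57, -0.0, -1.489]
force: [-0.3, 0.0, 0.8]
width: -0.2
```

{"op": "servo_tool", "data": {
  "increments": [
    {"dx": -0.2, "dy": 0, "dz": 0, "ax": 0, "ay": 0, "az": 0, "claw": 1},
    {"dx": -0.4, "dy": 0, "dz": 0, "ax": 0, "ay": 0, "az": 0, "claw": 1},
    {"dx": -0.6, "dy": 0, "dz": 0, "ax": 0, "ay": 0, "az": 0, "claw": 1}
  ]
}}

```text
clock: 18.35
eef_pos: [587.3, -106.8, 15.8]
tool_rot: [-1.566, -0.002, -1.488]
force: [4.3, -2.0, -1.2]
width: 0.1
```

{"op": "servo_tool", "data": {
  "increments": [
    {"dx": -0.2, "dy": 0, "dz": 0, "ax": 0, "ay": 0, "az": 0, "claw": 1},
    {"dx": -0.4, "dy": 0, "dz": 0, "ax": 0, "ay": 0, "az": 0, "claw": 1},
    {"dx": -0.6, "dy": 0, "dz": 0, "ax": 0, "ay": 0, "az": 0, "claw": 1}
  ]
}}

```text
clock: 18.6
eef_pos: [580.9, -107.4, 15.8]
tool_rot: [-1.567, -0.002, -1.488]
force: [4.3, -2.6, -0.7]
width: 0.0
```

{"op": "servo_tool", "data": {
  "increments": [
    {"dx": -0.6, "dy": -0.05, "dz": 0, "ax": 0, "ay": 0, "az": -0.04, "claw": 1},
    {"dx": -1.2, "dy": -0.1, "dz": 0, "ax": 0, "ay": 0, "az": -0.08, "claw": 1},
    {"dx": -1.8, "dy": -0.1, "dz": 0, "ax": 0, "ay": 0, "az": -0.12, "claw": 1},
    {"dx": -2.4, "dy": -0.1, "dz": 0, "ax": 0, "ay": 0, "az": -0.16, "claw": 1},
    {"dx": -3, "dy": -0.05, "dz": 0, "ax": 0, "ay": 0, "az": -0.2, "claw": 1},
    {"dx": -3.6, "dy": 0, "dz": 0, "ax": 0, "ay": 0, "az": -0.24, "claw": 1},
    {"dx": -4.2, "dy": 0.05, "dz": 0, "ax": 0, "ay": 0, "az": -0.28, "claw": 1},
    {"dx": -4.8, "dy": 0.1, "dz": 0, "ax": 0, "ay": 0, "az": -0.31, "claw": 1}
  ]
}}

```text
clock: 19.27
eef_pos: [532.9, -107.5, 15.9]
tool_rot: [-1.566, -0.002, -1.801]
force: [5.3, -4.7, 2.3]
width: -0.1
```

Run:
```python
from h import *
save('side','side8'); crop('side8',225,165,90,70,8,'c2')
```

```text
(no output)
```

View pics/c2.png

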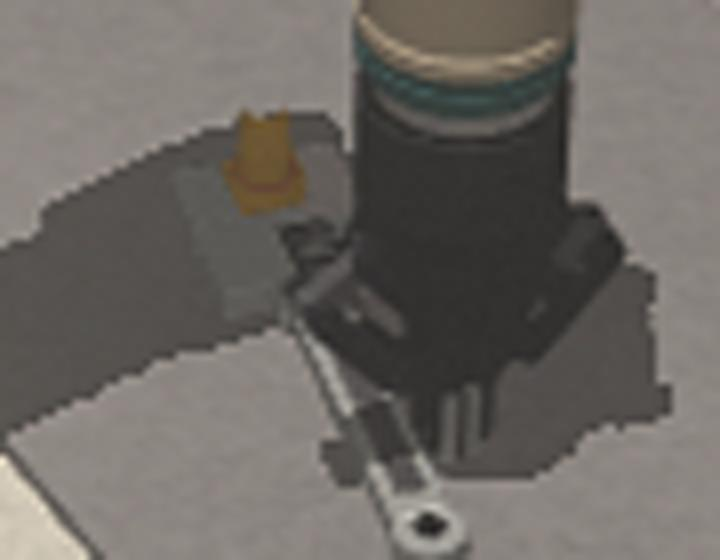

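{"op": "servo_tool", "data": {
  "increments": [
    {"dx": -0.65, "dy": 0.1, "dz": 0, "ax": 0, "ay": 0, "az": -0.04, "claw": 1},
    {"dx": -1.3, "dy": 0.25, "dz": 0, "ax": 0, "ay": 0, "az": -0.08, "claw": 1},
    {"dx": -1.95, "dy": 0.4, "dz": 0, "ax": 0, "ay": 0, "az": -0.12, "claw": 1},
    {"dx": -2.6, "dy": 0.6, "dz": 0, "ax": 0, "ay": 0, "az": -0.16, "claw": 1},
    {"dx": -3.2, "dy": 0.85, "dz": 0, "ax": 0, "ay": 0, "az": -0.2, "claw": 1},
    {"dx": -3.8, "dy": 1.1, "dz": 0, "ax": 0, "ay": 0, "az": -0.24, "claw": 1},
    {"dx": -4.4, "dy": 1.3, "dz": 0, "ax": 0, "ay": 0, "az": -0.28, "claw": 1},
    {"dx": -4.4, "dy": 1.3, "dz": 0, "ax": 0, "ay": 0, "az": -0.28, "claw": 1}
  ]
}}

```text
clock: 19.98
eef_pos: [487.3, -94.0, 15.7]
tool_rot: [-1.568, -0.001, -2.081]
force: [1.5, -4.2, 4.2]
width: -0.3
```

Run:
```python
from h import *
b=save('side','side9'); crop('side9',205,165,100,75,8,'c2')
a=save('top','top9'); crop('top9',210,140,110,80,7,'c1')
```

```text
(no output)
```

View pics/c2.png

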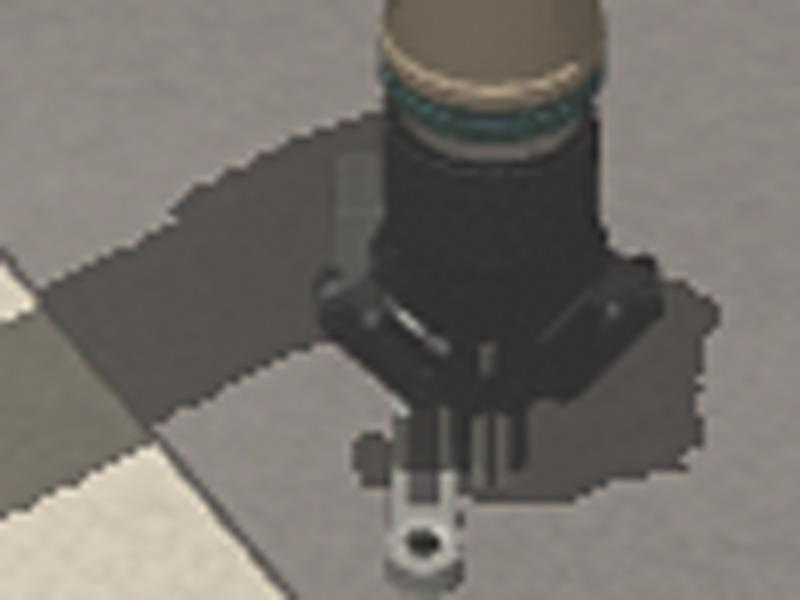

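View pics/c1.png

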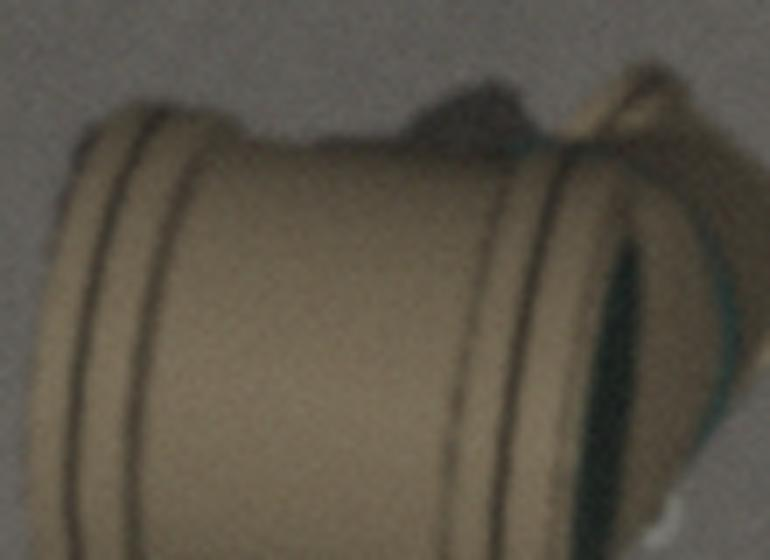

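Run:
```python
from h import *
b=load('side9'); p=ray(b,205+423.5/8-.5,165+542.5/8-.5,22.5); v=p[:2]-[554,53]; print(p,np.linalg.norm(v),np.degrees(np.arctan2(v[1],v[0])))
b=load('side5'); p=ray(b,235+585.5/9-.5,170+478.5/9-.5,22.5); v=p[:2]-[554,53]; print(p,np.linalg.norm(v),np.degrees(np.arctan2(v[1],v[0])))
```

```text
[ 444.48966014 -117.35700491   22.5       ] 202.51919330752952 -122.73406549573485
[ 571.42624806 -150.59278417   22.5       ] 204.33721121151524 -85.10776952859248
```

{"op": "servo_tool", "data": {
  "increments": [
    {"dx": -0.5, "dy": 0.25, "dz": 0, "ax": 0, "ay": 0, "az": -0.03, "claw": 1},
    {"dx": -1, "dy": 0.5, "dz": 0, "ax": 0, "ay": 0, "az": -0.06, "claw": 1},
    {"dx": -1.5, "dy": 0.8, "dz": 0, "ax": 0, "ay": 0, "az": -0.1, "claw": 1},
    {"dx": -2, "dy": 1.1, "dz": 0, "ax": 0, "ay": 0, "az": -0.13, "claw": 1},
    {"dx": -2.3, "dy": 1.3, "dz": 0, "ax": 0, "ay": 0, "az": -0.15, "claw": 1},
    {"dx": -2.3, "dy": 1.3, "dz": 0, "ax": 0, "ay": 0, "az": -0.15, "claw": 1}
  ]
}}

```text
clock: 20.58
eef_pos: [464.7, -80.9, 15.6]
tool_rot: [-1.568, -0.001, -2.23]
force: [1.8, -5.7, 4.0]
width: -0.0
```

{"op": "servo_tool", "data": {
  "increments": [
    {"dx": 0.5, "dy": -0.4, "dz": 0, "ax": 0, "ay": 0, "az": 0, "claw": 1},
    {"dx": 1.5, "dy": -1.3, "dz": 0, "ax": 0, "ay": 0, "az": 0, "claw": 1},
    {"dx": 2.5, "dy": -2.2, "dz": 1, "ax": 0, "ay": 0, "az": 0, "claw": 1},
    {"dx": 2.5, "dy": -2.2, "dz": 4.5, "ax": 0, "ay": 0, "az": 0, "claw": 1},
    {"dx": 2.5, "dy": -4, "dz": 8, "ax": 0, "ay": 0, "az": 0, "claw": 1},
    {"dx": 2.5, "dy": -8, "dz": 10, "ax": 0, "ay": 0, "az": 0, "claw": 1},
    {"dx": 2.5, "dy": -12, "dz": 12, "ax": 0, "ay": 0, "az": 0, "claw": 1},
    {"dx": 2.5, "dy": -16, "dz": 12, "ax": 0, "ay": 0, "az": 0, "claw": 1}
  ]
}}

```text
clock: 21.25
eef_pos: [490.2, -234.8, 137.6]
tool_rot: [-1.571, 0.002, -2.224]
force: [0.5, -0.8, 0.2]
width: -0.2
```

{"op": "servo_tool", "data": {
  "increments": [
    {"dx": -1, "dy": -4, "dz": 0, "ax": 0, "ay": 0, "az": 0, "claw": 1},
    {"dx": -2, "dy": -8, "dz": 0, "ax": 0, "ay": 0, "az": 0, "claw": 1},
    {"dx": -3, "dy": -12, "dz": 0, "ax": 0, "ay": 0, "az": 0, "claw": 1},
    {"dx": -4, "dy": -16, "dz": 0, "ax": 0, "ay": 0, "az": 0, "claw": 1},
    {"dx": -4, "dy": -16, "dz": 0, "ax": 0, "ay": 0, "az": 0, "claw": 1}
  ]
}}

```text
clock: 21.67
eef_pos: [443.6, -404.9, 135.4]
tool_rot: [-1.569, -0.007, -2.238]
force: [-1.0, -2.2, 1.2]
width: 0.1
```

Run:
```python
from h import *
b=save('side','side10'); crop('side10',225,165,80,75,8,'c2')
a=save('top','top10'); crop('top10',215,145,100,75,8,'c1')
```

```text
(no output)
```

View pics/c2.png

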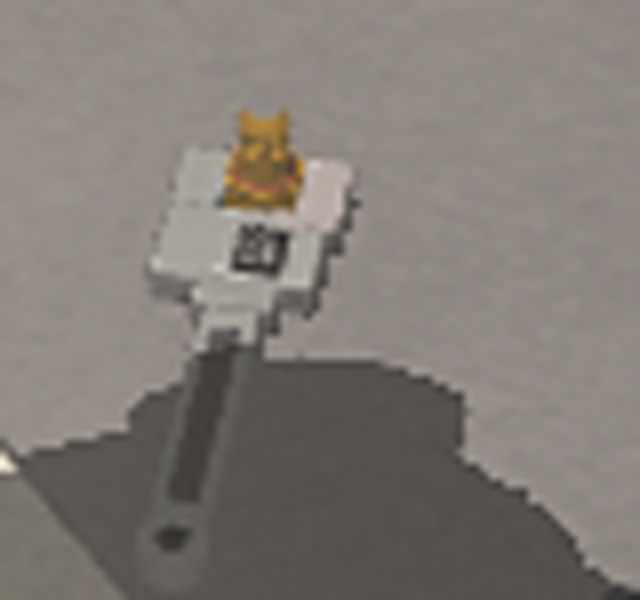

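View pics/c1.png

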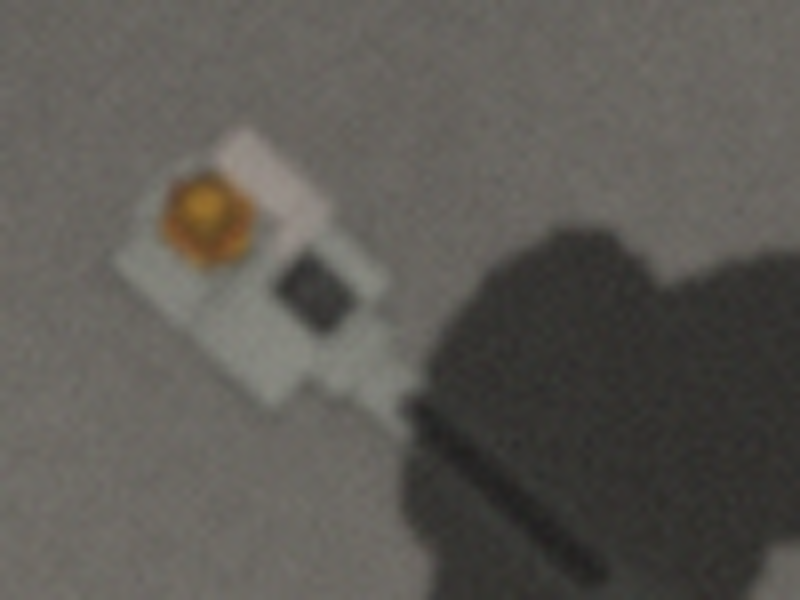

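Run:
```python
from h import *
b=load('side10'); p=ray(b,225+172.5/8-.5,165+538.5/8-.5,22.5); 
v=p[:2]-[554,53]; A10=np.arctan2(v[1],v[0]); print(p,np.linalg.norm(v),np.degrees(A10))
# rectify to wrench frame, 6 px/mm
def rect(n,ang,N,z=25,s=5):
    im=load(n); ex=-np.array([np.cos(ang),np.sin(ang)]); ey=np.array([-ex[1],ex[0]])
    src=[];dst=[]
    for X,Y in((-70,-45),(30,-45),(30,45),(-70,45)):
        src.append(proj(im,[*(N+X*ex+Y*ey),z])); dst.append([(X+70)*s*.75,(45-Y)*s*.75])
    M=cv2.getPerspectiveTransform(np.float32(src),np.float32(dst))
    return cv2.warpPerspective(im['color'][:,:,::-1].copy(),M,(int(100*s*.75),int(90*s*.75)),flags=cv2.INTER_CUBIC)
N=np.array([553.5,52.5]); A0=np.radians(-85.3)
t=np.hstack([rect('top0',A0,N),rect('top10',A10,N)]); u=np.hstack([rect('side0',A0,N),rect('side10',A10,N)])
t=cv2.convertScaleAbs(t,alpha=1.4)
cv2.imwrite('pics/r.png',cv2.resize(np.vstack([t,u]),(660,594)))
```

```text
[417.75217206 -97.86877215  22.5       ] 203.2851618535471 -132.08482407720422
```

View pics/r.png

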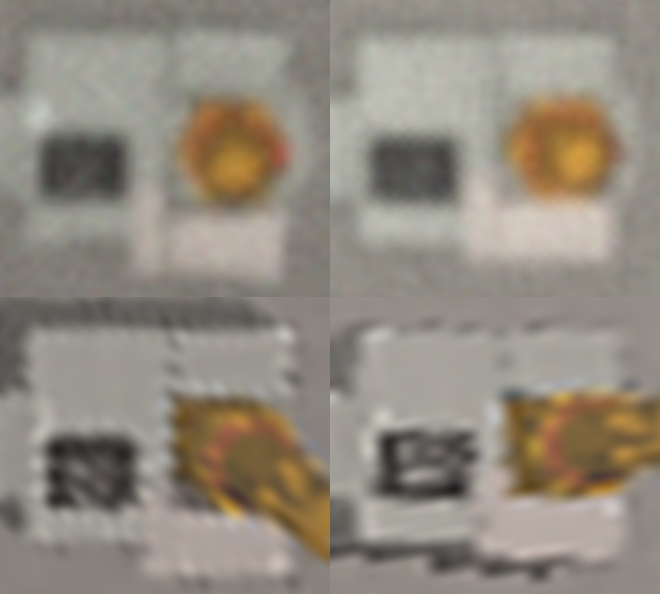

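```bash
cat > m.py <<'E'
from h import *
def prof(n,ang,N,xs,ch=None,z=25):
    im=load(n); ex=-np.array([np.cos(ang),np.sin(ang)]); ey=np.array([-ex[1],ex[0]]); Y=np.arange(-45,46,.5)
    c=im['color'].astype(np.float32); out=[]
    for X in xs:
        P=np.array([proj(im,[*(N+X*ex+y*ey),z]) for y in Y],np.float32)
        out.append(cv2.remap(c,P[None,:,0],P[None,:,1],cv2.INTER_LINEAR)[0])
    return Y,np.mean(out,0)
E
python3 - <<'E'
from m import *
N=np.array([553.5,52.5])
for n,A in(('top0',-85.3),('top5',-85.3),('top10',-132.1),('side0',-85.3),('side5',-85.3),('side10',-132.1)):
    Y,g=prof(n,np.radians(A),N,np.arange(-14,12,1.)); g=g.mean(1)
    def hc(lo,hi,blo,bhi):
        s=(Y>=lo)&(Y<=hi); y=Y[s];v=g[s]; return y,v
    # outer edges: max |gradient| location via gaussian-smoothed derivative centroid
    d=np.gradient(cv2.GaussianBlur(g[None].astype(np.float32),(0,0),3)[0],Y)
    def pk(lo,hi,sg):
        s=(Y>=lo)&(Y<=hi); i=np.argmax(np.where(s,sg*d,-9e9)); a,b,c=sg*d[i-1:i+2]; return Y[i]+.5*.5*(a-c)/(a-2*b+c)
    print(n,'mov outer %.2f inner %.2f fixed outer %.2f'%(pk(-45,-25,1),pk(-25,-8,-1),pk(28,44,-1)))
E
```

```text
top0 mov outer -38.25 inner -19.64 fixed outer 35.12
top5 mov outer -34.49 inner -17.21 fixed outer 34.22
top10 mov outer -33.30 inner -15.11 fixed outer 34.26
side0 mov outer -39.09 inner -20.14 fixed outer 34.93
side5 mov outer -35.05 inner -18.62 fixed outer 34.02
side10 mov outer -33.76 inner -15.37 fixed outer 34.58
```

Run:
```python
from cell import *
s=read_state(); print(s['clock'],s['force'],s['qd'].max()); print(finish_job())
```

```text
21.7667 [ 0.31149233  0.65414831 -0.59661639] 0.02452867406338136
the job is handed in; nothing more can be done
None
```

I closed the jaw by rolling the worm, then swung the handle clockwise about 47°, and handed the job in at 21.8 s. I got no verdict, and the camera cannot show joint values, so the figures below are my own estimates.

- **Jaw:** I made five strokes, mostly at 11–20 N (22 N at most). I stopped when about 14 N sideways no longer rolled the worm. From the pictures the jaw travelled about 5.7 mm, and the opening came out at about 28–29 mm against the 30 mm nut, which is within the measuring error. In the last pictures it sits flush on the nut.
- **Nut:** The handle went from -85° to -132°, pushed with about 5–7 N on its side. The hexagon is still aligned with the wrench, so the nut should have turned about 47° (0.82 rad).
- **At the end:** The pictures show the wrench flat on the board, still round the coupling. The fingers were well clear, reading about 1 N or less. I saw no bystander disturbed, but I did not measure their positions.
- **Checks that disagreed:**
  - A first, rough measurement after four strokes gave only about 3.2 mm of jaw travel. The better fit at the same moment gave about 4.8 mm. I made one more stroke because of this.
  - Just before turning the nut, I judged the jaw snug by the blocked worm alone. The pictures that confirm it were taken after the swing.
  - Some strokes slipped or started with the finger against the worm's rear edge. Total contact force there was about 25–28 N, close to the 30 N limit.

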